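# Pack the door-easing kit into its fitted tray

## Robot

A 6-joint arm with a two-finger parallel gripper is mounted at the origin on a cart in front of the work surface, level with it; the furniture and walls round the work are solid. World frame = base frame: x ahead of the robot, y to its left, z up, the work surface at z = 0. Lengths are in m, angles in rad, forces in N, time in s.
With the tool pointing down it reaches from about 0.4 to 0.825 m from the base axis. Payload 7 kg.
Tool frame: the origin (TCP) lies at the very end of the fingers, on their centre line; the grasp point (between the pads) lies 19 mm behind it; z points along the fingers, y is the line along which they close (so a half turn about z gives the same grasp; the last joint's range is limited). The gripper opens to 88 mm and grips with 3 to 60 N. Pads are 19 mm wide; open, the fingers measure 130 mm over their backs; the gripper's body (78 mm by 193 mm) begins 47 mm behind the grasp point.
Start: joints at [1.505, 0.359, 0.012, 0, -1.224, -0.288], TCP at [0.234, 0.633, 0.227] pointing down, gripper open.
Joint ranges: [-3.07, 3.07], [-1.43, 2.12], [-1.02, 1.25], [-3.03, 1.67], [-3.05, -0], [-3.03, 3.03]. Speed limits (rad/s): [2.39, 2.39, 3.01, 3.14, 3.14, 3.14].

## Interface

Orientations are given as [roll, pitch, yaw] about the fixed x, y, z axes, in that order (R = Rz(yaw) Ry(pitch) Rx(roll)).
In Python, from station import arm gives the robot as it stands. The module is installed in compiled form; this text tells all that it offers.
- The arm moves only by the shell command python3 -m crank 'ROWS' [FORCE]. ROWS is JSON, a list of rows, each an object of numbers: "dx", "dy", "dz": the shift along the world's x, y, z in m; "twist": the turn about the world's z in degrees; "grip": the opening, from -1 (shut) to 1 (fully open). A call has exactly 5 rows; each row is the pose to reach, as a shift and turn from the pose commanded when the call began; what a row does not reach only later rows make up. A row lasts 1/12 s, in which the tool goes at most 41.7 mm and 7.16 degrees, less where a joint would pass 70% of its speed; a pose out of reach is approached as far as the arm can. A call with a gripper value outside its range is refused whole. The fingers move at their own pace and stop on an object; FORCE is the grip in N (left out, the last holds). Time passes only in rows, so rows that repeat a pose let the fingers close, or fill a call up. It gives the time, the measured TCP pose, the force, the opening and the grip force at its end, in the units of the state.
- arm.get_state(): the state, without advancing time (a new reading comes with each control period).
- arm.grab_frame(name): name is "scene" or "top" or "wrist"; returns the picture (420x560x3 uint8, red, green, blue); there is no depth.
- arm.get_calibration(name): a dict with "fx", "fy", "cx", "cy" (pixels), "cam_to_world" (4x4, takes a point from camera to world coordinates); the wrist camera has in their place "tool_from_camera" (4x4, takes a point from camera to tool coordinates, whose origin is the TCP and whose axes are the flange's). Camera axes: x right, y down, z forward; pixel columns grow to the right and rows downward; lengths in m; the calibration is good to about 2 mm. The wrist camera is an equidistant fisheye: a pixel r from the principal point sees the ray r / f radians off the axis. A picture is of the moment at which its call begins: read the wrist's pose just before it. get_calibration takes no time and is no camera call.
- arm.job_done(): hands the job in; it is judged then, once.
The state is a dict: "t": time; "q": joint angles; "qd": joint speeds; "joint_efforts": joint torques, N m; "eef_pos": TCP position; "ee_rot": TCP orientation; "force": force on the tool from outside, world axes, zero at the start; "moment": the same for the moment, N m; "width": finger opening in m; "gripper_force": force on a finger pad.
Only numpy, scipy, OpenCV 4.12 (cv2) and the standard library are available. Lean on these libraries where they do the work, as an engineer would, in place of code of your own. Each camera call takes 0.05 s, during which the arm holds its last target. There are 200 camera calls.

## Task

Pack the wooden tray for easing a sticking door upstairs: from the green mat take the block plane, the tape measure, the round metal bottle of oil and the little pump spray, and set each one fully home and upright in the insert cut to its size. The oblong solvent tin and the glue bottle with the pointed nozzle stand among them but belong on the bench: leave them where they are.

Things in the scene. Friction and masses are not known exactly. Their poses are not given: they have to be found in the camera images.
- plane_mid (a point): Block plane lying on its sole on the green mat: 42 mm wide, 160 long, 57 high, about 0.7 kg, red lever cap on top. Point at its centre, 28.5 mm above the sole; x across its width, y along its length, z up. Grip from above across the two upright steel cheeks (42 mm over the outsides, 35 mm high) at mid-length; above them is only the lever cap, 30 mm wide.
- oil_bottle_mid (a point): Round metal bottle with a white screw cap, standing on the green mat: 51 mm diameter, 166 mm tall, about 0.24 kg. Point on its axis, 83 mm above its foot; z up. It is too tall to be gripped round the body from above: lift it by the cap, 28 mm diameter, its top 17 mm (66 to 83 mm above the point); the shoulder widens below that, so keep the fingertips above it.
- pump_spray_mid (a point): Small dark round bottle with a white stepped pump head, standing on the green mat: 37 mm diameter, 129 mm tall, 0.09 kg. Point on its axis, 64.5 mm above its foot; z up. Lift it from above by the head: collar 21 mm diameter from 29 to 45 mm above the point, nozzle 17 mm diameter from there to 64 mm above the point; the shoulder widens below the collar.
- tape_mid (a point): Green pocket tape measure standing on edge on the green mat: case 32 mm thick, 70 long, 54 high, 0.19 kg. Point at its centre, 27 mm above its foot; x through its thickness, y along its length, z up. Grip across the 32 mm from above, at mid height or higher.
- solvent_tin_mid (a point): Oblong metal tin with a white cap, standing on the green mat: 48 x 88 mm, 149 mm tall. Not part of the kit: it stays where it stands. Point at its centre, 74.5 mm above its foot; x across its narrow side, y along its wide side, z up.
- glue_bottle_mid (a point): Slim dark round glue bottle with a pale band and a white pointed nozzle cap (no pump head), standing on the green mat: 36 mm diameter, 129 mm tall. Not part of the kit: it stays where it stands. Point on its axis, 64.5 mm above its foot; z up.
- plane_insert_mouth (a point): Recess for the plane, 55 x 172 mm, 6 deep. Its insert: pale wooden strip 80 x 279 mm, top 36 mm above the bench, fixed on the near side of the brown tray (192 x 300 mm, walls 24 high); short bits stand 16 mm out of its other end. Point: centre of the recess, level with the strip's top; x across, y along, z up. Plane home: its centre 22.5 mm above the point.
- bottle_insert_mouth (a point): Hole for the metal bottle: 64 mm diameter, 22 mm deep. Its insert: pale wooden block 92 x 92 mm, top 36 mm above the bench, one of three side by side (order varies) along the far side of the low brown tray, fixed. Point: centre of the hole, level with the block's top, z up. Bottle home: its centre 61 mm above the point.
- spray_insert_mouth (a point): Hole for the pump spray: 50 mm diameter, 22 mm deep. Its insert: pale wooden block 92 x 92 mm, top 36 mm above the bench, one of three side by side (order varies) along the far side of the low brown tray, fixed. Point: centre of the hole, level with the block's top, z up. Spray home: its centre 42.5 mm above the point.
- tape_insert_mouth (a point): Recess for the tape measure: 45 x 80 mm, 10 deep. Its insert: pale wooden block 92 x 92 mm, top 36 mm above the bench, one of three side by side (order varies) along the far side of the low brown tray, fixed. Point: centre of the recess, level with the top; x across its 45 mm, y along its 80, z up. Tape home: its centre 17 mm above the point, either way round.
Things that resemble listed ones, but are neither listed nor needed, are in the scene too. Leave any blue, purple or turquoise look-alike of the part that bears glue_bottle_mid alone.

How it is judged:
By the outcome, as a careful person would: the job done as asked, in the order asked, and still so for the second after the job is handed in, with the robot touching nothing.
It also fails if it takes over 99 s, if anything falls off the work surface, if the arm or the gripper's body presses on something with over 40 N, if the wrist force passes 120 N, or if a joint passes its speed limit or range.

## Working session

There is one attempt and no reset: what is moved stays moved. The work goes in short steps, Python scripts to look and compute and a shell command to move; the robot and the scene stay as the last step left them, time stands still between calls to the robot, and variables do not carry over. Pictures are saved under pics/ and viewed, at most 14 in all, crops included, and the job is handed in when it is done.

```bash
mkdir -p pics; cat > h.py <<'E'
from station import arm
import numpy as np, cv2
def save(n,f,crop=None,s=1):
    im=arm.grab_frame(n)[:,:,::-1]
    cv2.imwrite('pics/raw_'+f,im)
    if crop: im=im[crop[1]:crop[3],crop[0]:crop[2]]
    cv2.imwrite('pics/'+f,cv2.resize(im,None,fx=s,fy=s,interpolation=cv2.INTER_CUBIC))
def pt(n,u,v,z):
    c=arm.get_calibration(n);T=np.array(c['cam_to_world'])
    d=T[:3,:3]@np.array([(u-c['cx'])/c['fx'],(v-c['cy'])/c['fy'],1]);o=T[:3,3]
    return o+d*(z-o[2])/d[2]
def proj(n,p):
    c=arm.get_calibration(n);T=np.linalg.inv(np.array(c['cam_to_world']))
    q=T[:3,:3]@np.array(p)+T[:3,3]
    return c['fx']*q[0]/q[2]+c['cx'],c['fy']*q[1]/q[2]+c['cy']
E
python3 - <<'E'
from h import *
save('top','t1.png',s=1.42);save('scene','s1.png',s=1.42)
for n in('top','scene'):
    c=arm.get_calibration(n);print(n,c['fx'],c['cx'],c['cy'],np.round(c['cam_to_world'],3).tolist())
s=arm.get_state();print(s['t'],s['eef_pos'],s['ee_rot'],s['width'])
E
```

```text
top 430.5416823241787 285.72676235536693 214.2229786518106 [[0.47, -0.691, 0.549, -0.276], [-0.883, -0.365, 0.297, -0.174], [-0.005, -0.624, -0.781, 1.22], [0.0, 0.0, 0.0, 1.0]]
scene 450.0731620132686 277.2411481910695 201.84278474098096 [[0.748, -0.412, 0.52, -0.119], [-0.663, -0.492, 0.564, -0.477], [0.024, -0.767, -0.641, 0.879], [0.0, 0.0, 0.0, 1.0]]
0.1 [0.23374294 0.63275494 0.22571937] [ 3.14008827e+00 -1.32166164e-04 -3.53950613e-01] 0.08776624492750838
```

View pics/t1.png

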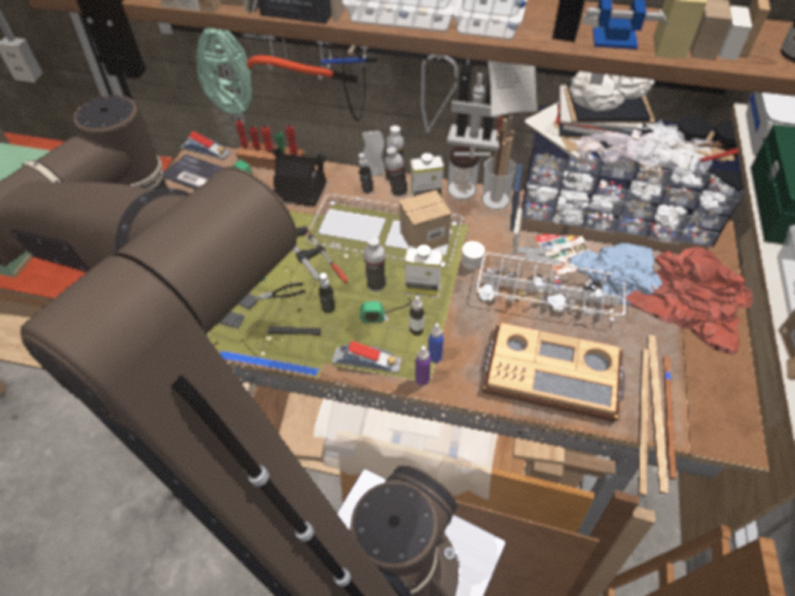

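View pics/s1.png

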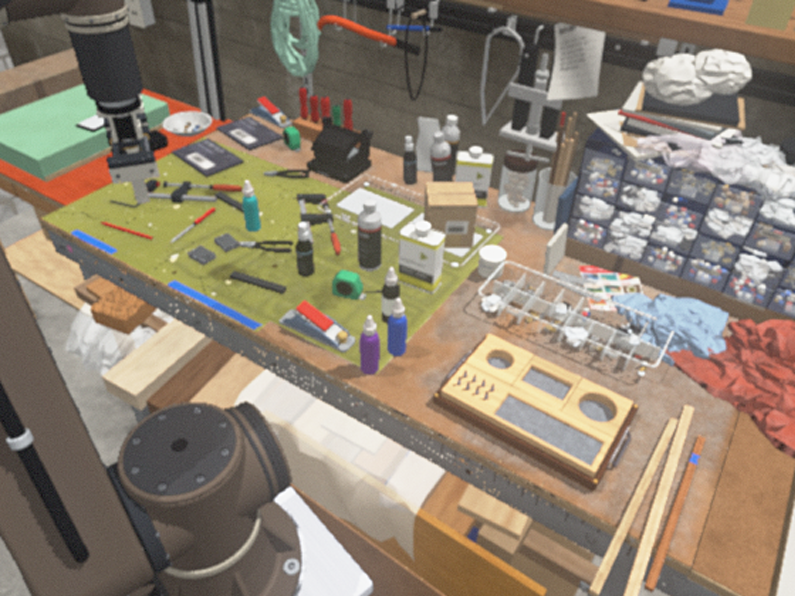

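The scene view shows the plane (318,325), tape (347,285), oil (370,235), spray (305,250), glue with pale band (391,295), tin (422,255), and the tray (540,410). I'll enlarge these.

```bash
python3 - <<'E'
from h import *
im=cv2.imread('pics/raw_s1.png')
def cr(im,x0,y0,x1,y1,s,f): cv2.imwrite('pics/'+f,cv2.resize(im[y0:y1,x0:x1],None,fx=s,fy=s,interpolation=cv2.INTER_CUBIC))
cr(im,190,130,320,270,4.2,'s_items.png')
cr(im,300,220,460,350,4.5,'s_tray.png')
im=cv2.imread('pics/raw_t1.png')
cr(im,215,160,325,275,5,'t_items.png')
E
```

```text
(no output)
```

View pics/s_items.png

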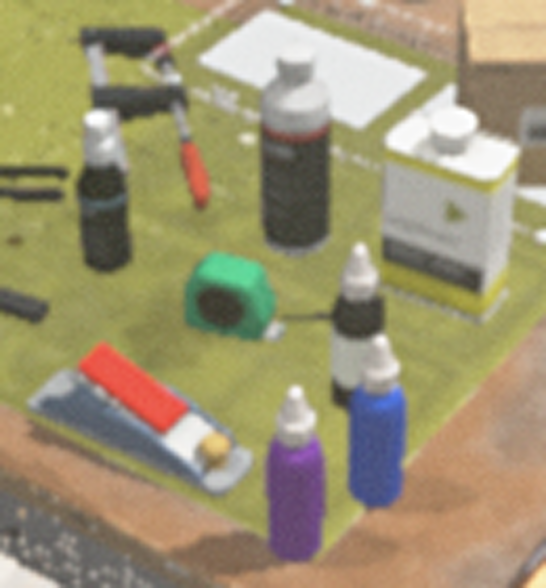

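View pics/s_tray.png

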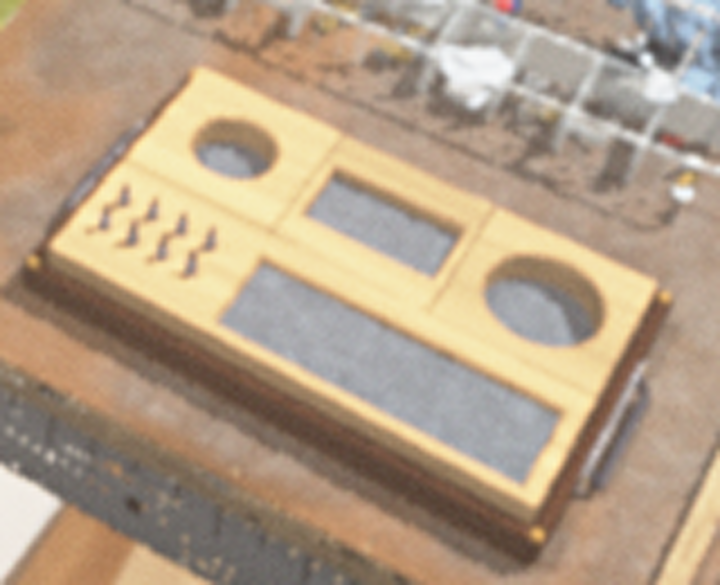

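View pics/t_items.png

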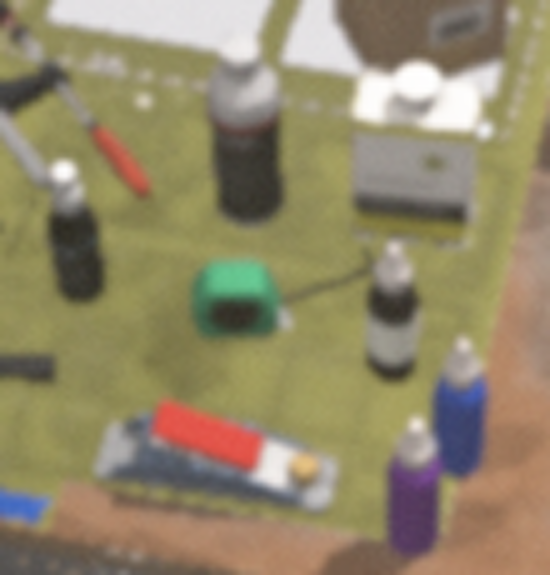

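Scene crop: oil cap (297,55), spray head (98,118), glue tip (361,248), tin cap (455,118). In the tray, the spray hole is at left (235,149), the tape recess in the middle, the bottle hole at right (545,300), and the plane recess on the near side.

```bash
python3 - <<'E'
from h import *
S=lambda u,v,z:np.round(pt('scene',190+(u+.5)/4.2-.5,130+(v+.5)/4.2-.5,z)[:2],4)
R=lambda u,v,z:np.round(pt('scene',300+(u+.5)/4.5-.5,220+(v+.5)/4.5-.5,z)[:2],4)
P=lambda u,v,z:np.round(pt('top',215+(u+.5)/5-.5,160+(v+.5)/5-.5,z)[:2],4)
print('oil',S(297,55,.166),P(240,47,.166));print('spray',S(98,116,.129),P(64,168,.129))
print('glue',S(361,248,.129),P(393,245,.129));print('tin',S(455,122,.149),P(417,78,.149))
print('purple',S(294,395,.129),'blue',S(379,345,.129))
print('tape foot l/r S',S(190,322,0),S(265,337,0),'P',P(203,333,0),P(273,333,0),'top',S(228,265,.054),P(237,270,.054))
print('plane S',S(32,405,.0),S(212,493,.0),'P',P(98,475,0),P(325,508,0),'red S',S(95,352,.055),S(178,420,.055),'P',P(163,415,.055),P(252,458,.055),'knob',S(213,449,.04),P(303,470,.04))
for n,l in dict(outer=[(50,248),(200,70),(660,290),(530,515)],plane=[(262,262),(562,405),(525,485),(220,320)],tape=[(335,172),(462,235),(437,277),(305,215)]).items():
    a=np.array([R(*p,.036) for p in l]);print(n,a.tolist(),a.mean(0))
print('spray hole',R(235,149,.036),'bottle hole',R(545,300,.036))
E
```

```text
oil [0.6004 0.3832] [0.6025 0.3892]
spray [0.4801 0.4556] [0.4789 0.4571]
glue [0.5227 0.2265] [0.5229 0.2296]
tin [0.6465 0.2707] [0.6476 0.2759]
purple [0.401  0.1476] blue [0.4686 0.1487]
tape foot l/r S [0.4828 0.3618] [0.5135 0.3147] P [0.4827 0.3594] [0.5059 0.3154] top [0.5032 0.3418] [0.5074 0.3428]
plane S [0.3484 0.3615] [0.3903 0.2175] P [0.3461 0.3609] [0.3948 0.2129] red S [0.3791 0.3251] [0.3815 0.2385] P [0.378  0.3242] [0.3759 0.2555] knob [0.3914 0.2161] [0.3917 0.2269]
outer [[0.4431, 0.0028], [0.6102, 0.0435], [0.6733, -0.2317], [0.5013, -0.2683]] [ 0.556975 -0.113425]
plane [[0.524, -0.079], [0.5685, -0.2408], [0.5138, -0.2567], [0.4766, -0.0907]] [ 0.520725 -0.1668  ]
tape [[0.6069, -0.0624], [0.6235, -0.1383], [0.5884, -0.1476], [0.5684, -0.0723]] [ 0.5968  -0.10515]
spray hole [ 0.5769 -0.0134] bottle hole [ 0.6198 -0.1951]
```

```bash
python3 -m crank '[{"dx":0.016,"dy":-0.034,"twist":-5.3,"grip":1},{"dx":0.031,"dy":-0.068,"twist":-10.6,"grip":1},{"dx":0.047,"dy":-0.102,"twist":-16,"grip":1},{"dx":0.062,"dy":-0.136,"twist":-21,"grip":1},{"dx":0.078,"dy":-0.17,"twist":-26.5,"grip":1}]' 30
python3 -m crank '[{"dx":0.016,"dy":-0.034,"twist":-5.3,"grip":1},{"dx":0.031,"dy":-0.068,"twist":-10.6,"grip":1},{"dx":0.047,"dy":-0.102,"twist":-16,"grip":1},{"dx":0.062,"dy":-0.136,"twist":-21,"grip":1},{"dx":0.078,"dy":-0.17,"twist":-26.5,"grip":1}]'
python3 -m crank '[{"grip":1},{"grip":1},{"grip":1},{"grip":1},{"grip":1}]'
cat >> h.py <<'E'
from scipy.spatial.transform import Rotation as Ro
def wcal(st=None):
    st=st or arm.get_state();c=arm.get_calibration('wrist')
    T=np.eye(4);T[:3,:3]=Ro.from_euler('xyz',st['ee_rot']).as_matrix();T[:3,3]=st['eef_pos']
    return c,T@np.array(c['tool_from_camera'])
def wpt(cT,u,v,z):
    c,T=cT;a=np.array([(u-c['cx'])/c['fx'],(v-c['cy'])/c['fy']]);r=np.hypot(*a)
    d=T[:3,:3]@np.array([*(a/r*np.sin(r)),np.cos(r)]);o=T[:3,3]
    return (o+d*(z-o[2])/d[2])[:2]
E
python3 - <<'E'
from h import *
import pickle
s=arm.get_state();pickle.dump(wcal(s),open('w1.p','wb'));save('wrist','w1.png',s=1.42)
print(s['t'],s['eef_pos'],s['ee_rot'],s['q']);c,T=wcal(s);print(c['fx'],c['cx'],c['cy'],T.round(3).tolist())
E
```

```text
0.1 [0.23374294 0.63275494 0.22571937] [ 3.14008827e+00 -1.32166164e-04 -3.53950613e-01] [ 1.50508037e+00  3.59300400e-01  1.11399878e-02 -3.19957793e-04
 -1.22411582e+00 -2.88125824e-01]
325.19226210127806 279.31143494683187 212.3980436120029 [[-0.348, -0.894, -0.282, 0.311], [-0.938, 0.332, 0.103, 0.604], [0.001, 0.3, -0.954, 0.384], [0.0, 0.0, 0.0, 1.0]]invalid input at $[0]: expected keys dx, dy, dz, twist, grip
invalid input at $[0]: expected keys dx, dy, dz, twist, grip
invalid input at $[0]: expected keys dx, dy, dz, twist, grip
```

View pics/w1.png

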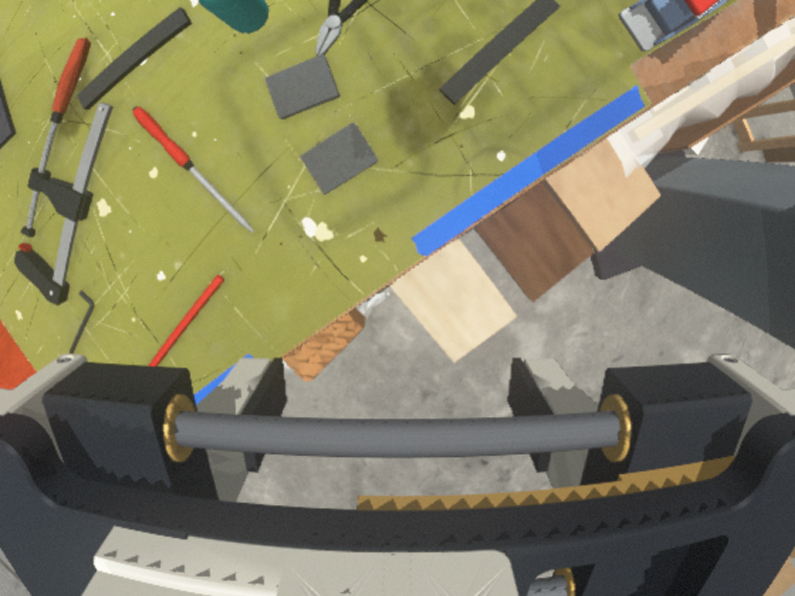

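All five keys are required, so nothing moved. The wrist view is of the mat's far left end and looks ahead along tool +x. I'll stop short of the plane for a close look.

```bash
python3 -m crank '[{"dx":0.021,"dy":-0.024,"dz":0,"twist":-6.5,"grip":1},{"dx":0.042,"dy":-0.048,"dz":0,"twist":-13,"grip":1},{"dx":0.063,"dy":-0.072,"dz":0,"twist":-19.5,"grip":1},{"dx":0.084,"dy":-0.096,"dz":0,"twist":-26,"grip":1},{"dx":0.1,"dy":-0.11,"dz":0,"twist":-32,"grip":1}]' 30
python3 -m crank '[{"dx":0.013,"dy":-0.016,"dz":0,"twist":-5.3,"grip":1},{"dx":0.026,"dy":-0.032,"dz":0,"twist":-10.6,"grip":1},{"dx":0.04,"dy":-0.05,"dz":0,"twist":-16,"grip":1},{"dx":0.053,"dy":-0.066,"dz":0,"twist":-21,"grip":1},{"dx":0.066,"dy":-0.083,"dz":0,"twist":-21,"grip":1}]'
python3 - <<'E'
from h import *
import pickle
s=arm.get_state();pickle.dump(wcal(s),open('w2.p','wb'));save('wrist','w2.png',s=1.42)
print(s['t'],s['eef_pos'],s['ee_rot'],s['q'])
E
```

```text
t: 0.57
eef_pos: [0.3349, 0.5208, 0.2265]
ee_rot: [3.141, -0.0, -0.919]
force: [-0.2, 0.2, 0.6]
width: 0.0874
gripper_force: 0.0
t: 0.98
eef_pos: [0.4003, 0.4392, 0.2263]
ee_rot: [3.141, -0.0, -1.284]
force: [1.1, 0.2, 0.0]
width: 0.0876
gripper_force: 0.0
0.9833 [0.40034446 0.4391571  0.2263457 ] [ 3.14123822e+00 -2.20231789e-04 -1.28440846e+00] [ 1.16015369e+00  2.27367280e-01 -1.72564188e-01 -1.41533294e-04
 -1.17126125e+00 -8.73710785e-01]
```

View pics/w2.png

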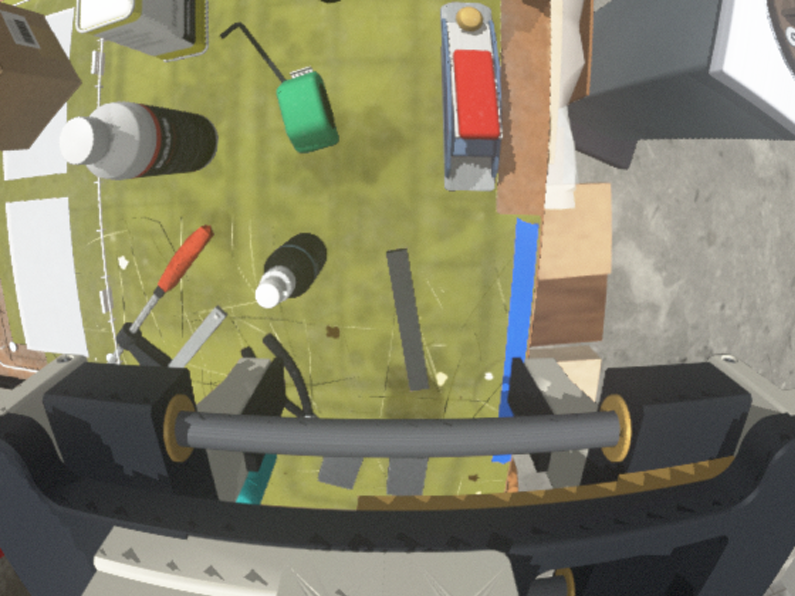

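Wrist view: plane heel (445–495,189) and toe (442–492,5), red cap (453–500,50–137), oil cap (82,145), spray head (268,290), and tape at (278–338,70–152).

```bash
python3 - <<'E'
from h import *
import pickle
c=pickle.load(open('w2.p','rb'));W=lambda u,v,z:np.round(wpt(c,u/1.42,v/1.42,z),4)
print('heel',W(445,189,.005),W(495,190,.005),'toe',W(442,5,.005),W(492,5,.005),'red',W(453,52,.055),W(493,50,.055),W(458,137,.055),W(500,135,.055),'knob',W(468,18,.04))
print('oil',W(82,145,.166),'spray',W(268,291,.129))
print('tape foot', W(337,146,0),W(303,153,0),'top',W(278,93,.05),W(315,80,.05),W(325,120,.054),W(292,130,.054))
im=cv2.imread('pics/raw_w2.png')[0:220,180:360]
cv2.imwrite('pics/w2c.png',cv2.resize(im,None,fx=2.7,fy=2.7,interpolation=cv2.INTER_CUBIC))
E
```

```text
heel [0.3798 0.3706] [0.3398 0.3586] toe [0.4264 0.221 ] [0.3873 0.2065] red [0.4088 0.272 ] [0.3821 0.2608] [0.3878 0.3307] [0.3595 0.3196] knob [0.405  0.2377]
oil [0.5953 0.3881] spray [0.4764 0.452 ]
tape foot [0.4749 0.3611] [0.501  0.3738] top [0.5213 0.3333] [0.4973 0.318 ] [0.4812 0.345 ] [0.5025 0.3576]
```

View pics/w2c.png

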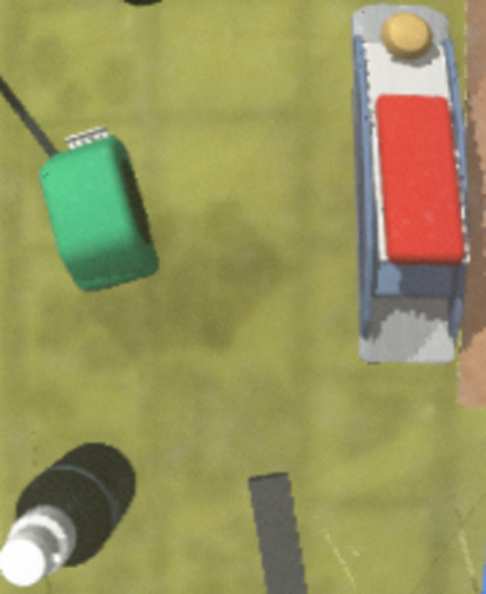

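```bash
python3 -m crank '[{"dx":-0.004,"dy":-0.038,"dz":0,"twist":1,"grip":1},{"dx":-0.008,"dy":-0.076,"dz":0,"twist":1,"grip":1},{"dx":-0.012,"dy":-0.114,"dz":-0.01,"twist":1,"grip":1},{"dx":-0.016,"dy":-0.15,"dz":-0.03,"twist":1,"grip":1},{"dx":-0.016,"dy":-0.15,"dz":-0.065,"twist":1,"grip":1}]' 40
python3 -m crank '[{"dx":0,"dy":0,"dz":-0.035,"twist":0,"grip":1},{"dx":0,"dy":0,"dz":-0.07,"twist":0,"grip":1},{"dx":0,"dy":0,"dz":-0.105,"twist":0,"grip":1},{"dx":0,"dy":0,"dz":-0.135,"twist":0,"grip":1},{"dx":0,"dy":0,"dz":-0.152,"twist":0,"grip":1}]'
python3 -m crank '[{"dx":0,"dy":0,"dz":0,"twist":0,"grip":-1},{"dx":0,"dy":0,"dz":0,"twist":0,"grip":-1},{"dx":0,"dy":0,"dz":0,"twist":0,"grip":-1},{"dx":0,"dy":0,"dz":0,"twist":0,"grip":-1},{"dx":0,"dy":0,"dz":0,"twist":0,"grip":-1}]'
python3 -m crank '[{"dx":0,"dy":0,"dz":0,"twist":0,"grip":-1},{"dx":0,"dy":0,"dz":0,"twist":0,"grip":-1},{"dx":0,"dy":0,"dz":0,"twist":0,"grip":-1},{"dx":0,"dy":0,"dz":0,"twist":0,"grip":-1},{"dx":0,"dy":0,"dz":0,"twist":0,"grip":-1}]'
```

```text
t: 1.45
eef_pos: [0.3836, 0.2866, 0.164]
ee_rot: [-3.138, 0.004, -1.263]
force: [-0.4, 0.5, -1.4]
width: 0.0879
gripper_force: 0.0
t: 1.87
eef_pos: [0.3827, 0.2885, 0.0066]
ee_rot: [3.139, -0.002, -1.262]
force: [0.3, -0.5, -0.6]
width: 0.0881
gripper_force: 0.0
t: 2.28
eef_pos: [0.3844, 0.2911, 0.011]
ee_rot: [-3.139, 0.002, -1.261]
force: [0.0, 0.8, 0.8]
width: 0.06
gripper_force: 0.0
t: 2.7
eef_pos: [0.3841, 0.2905, 0.0101]
ee_rot: [-3.141, 0.0, -1.261]
force: [-1.9, -1.2, 7.0]
width: 0.041
gripper_force: 40.0
```

```bash
python3 -m crank '[{"dx":0,"dy":0,"dz":0.02,"twist":0,"grip":-1},{"dx":0,"dy":0,"dz":0.055,"twist":0,"grip":-1},{"dx":0,"dy":0,"dz":0.095,"twist":0,"grip":-1},{"dx":0,"dy":0,"dz":0.135,"twist":0,"grip":-1},{"dx":0,"dy":0,"dz":0.17,"twist":0,"grip":-1}]'
python3 -m crank '[{"dx":0.007,"dy":-0.02,"dz":0.01,"twist":-1,"grip":-1},{"dx":0.018,"dy":-0.053,"dz":0.01,"twist":-2,"grip":-1},{"dx":0.03,"dy":-0.088,"dz":0.01,"twist":-3,"grip":-1},{"dx":0.041,"dy":-0.122,"dz":0.01,"twist":-4,"grip":-1},{"dx":0.053,"dy":-0.156,"dz":0.01,"twist":-5,"grip":-1}]'
python3 -m crank '[{"dx":0.012,"dy":-0.035,"dz":0,"twist":0,"grip":-1},{"dx":0.023,"dy":-0.07,"dz":0,"twist":0,"grip":-1},{"dx":0.035,"dy":-0.105,"dz":0,"twist":0,"grip":-1},{"dx":0.046,"dy":-0.135,"dz":0,"twist":0,"grip":-1},{"dx":0.053,"dy":-0.154,"dz":0,"twist":0,"grip":-1}]'
python3 - <<'E'
from h import *
import pickle
s=arm.get_state();pickle.dump(wcal(s),open('w3.p','wb'));save('wrist','w3.png',s=1.42)
print(s['t'],s['eef_pos'],s['ee_rot'],s['q'])
E
```

```text
t: 3.12
eef_pos: [0.3832, 0.2894, 0.1811]
ee_rot: [3.14, -0.0, -1.262]
force: [2.2, 1.1, -6.8]
width: 0.0409
gripper_force: 40.0
t: 3.53
eef_pos: [0.4356, 0.1322, 0.1886]
ee_rot: [3.139, 0.0, -1.349]
force: [1.1, -0.0, -6.4]
width: 0.0411
gripper_force: 40.0
t: 3.95
eef_pos: [0.489, -0.0226, 0.1883]
ee_rot: [3.139, 0.0, -1.351]
force: [0.2, 0.6, -6.5]
width: 0.041
gripper_force: 40.0
3.95 [ 0.4890126  -0.02261371  0.18831728] [ 3.13876574e+00  2.27191303e-04 -1.35054870e+00] [ 3.55866958e-01  8.34401193e-02 -4.40243121e-01 -7.00181609e-04
 -1.04988343e+00 -1.35269712e-01]
```

View pics/w3.png

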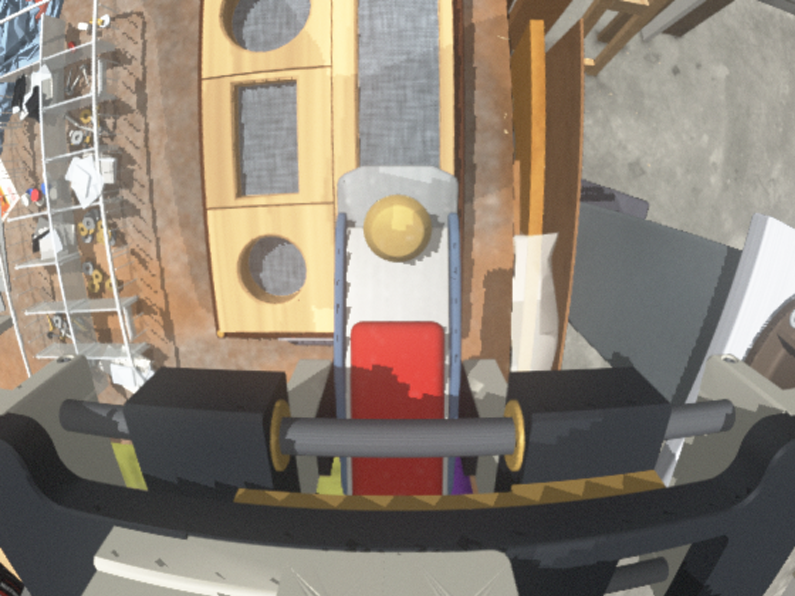

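Spray hole centre is at (272,269), tape recess at (233–298, 81–196), plane recess edges at x=357/440, block seams at y≈77 and 206, and the tray's left edge at x≈205.

```bash
python3 - <<'E'
from h import *
import pickle
c=pickle.load(open('w3.p','rb'));W=lambda u,v,z=.036:np.round(wpt(c,u/1.42,v/1.42,z),4)
print('spray',W(272,269),W(238,269),W(306,269),W(272,235),W(272,303))
t=np.array([W(233,82),W(297,80),W(298,195),W(236,197)]);print('tape',t.tolist(),t.mean(0))
print('pl edges',W(358,20),W(358,120),W(440,20),W(440,120))
print('seam pts',W(203,78),W(330,67),W(207,208),W(333,204),W(218,332),W(333,332),'outer',W(456,20),W(456,120))
print('oil hole L/R/bot',W(221,10),W(310,10),W(268,50))
print('plane toe',W(337,190,.2),W(458,190,.2),'center should be eef')
E
```

```text
spray [ 0.5773 -0.0125] [ 0.6025 -0.0073] [ 0.5531 -0.0176] [ 0.581  -0.0366] [0.5737 0.0125]
tape [[0.6294, -0.1373], [0.5845, -0.1446], [0.5677, -0.0674], [0.6115, -0.0582]] [ 0.598275 -0.101875]
pl edges [ 0.5536 -0.1934] [ 0.5381 -0.1248] [ 0.5006 -0.2054] [ 0.4854 -0.1367]
seam pts [ 0.6529 -0.1379] [ 0.5644 -0.1571] [ 0.6323 -0.0467] [ 0.5429 -0.066 ] [0.6131 0.045 ] [0.526  0.0245] outer [ 0.4902 -0.2082] [ 0.4751 -0.1393]
oil hole L/R/bot [ 0.6517 -0.1892] [ 0.5873 -0.1955] [ 0.6094 -0.1628]
plane toe [ 0.5241 -0.0903] [ 0.4868 -0.0986] center should be eef
```

```bash
python3 -m crank '[{"dx":0.008,"dy":-0.035,"dz":0,"twist":0,"grip":-1},{"dx":0.016,"dy":-0.07,"dz":0,"twist":0,"grip":-1},{"dx":0.023,"dy":-0.105,"dz":-0.01,"twist":0,"grip":-1},{"dx":0.031,"dy":-0.1425,"dz":-0.02,"twist":0,"grip":-1},{"dx":0.031,"dy":-0.1425,"dz":-0.055,"twist":0,"grip":-1}]'
python3 -m crank '[{"dx":0,"dy":0,"dz":-0.03,"twist":0,"grip":-1},{"dx":0,"dy":0,"dz":-0.06,"twist":0,"grip":-1},{"dx":0,"dy":0,"dz":-0.07,"twist":0,"grip":-1},{"dx":0,"dy":0,"dz":-0.07,"twist":0,"grip":-1},{"dx":0,"dy":0,"dz":-0.07,"twist":0,"grip":-1}]'
python3 - <<'E'
from h import *
import pickle
c=pickle.load(open('w3.p','rb'));print('toe',wpt(c,398/1.42,167/1.42,.188))
s=arm.get_state();pickle.dump(wcal(s),open('w4.p','wb'));save('wrist','w4.png',(100,60,480,330),2.1)
print(s['t'],s['eef_pos'],s['ee_rot'],s['q'])
E
```

```text
t: 4.42
eef_pos: [0.5243, -0.1677, 0.1372]
ee_rot: [-3.136, -0.004, -1.351]
force: [3.4, 1.7, -5.1]
width: 0.0412
gripper_force: 40.0
t: 4.83
eef_pos: [0.5208, -0.1622, 0.0646]
ee_rot: [3.14, -0.0, -1.348]
force: [1.0, 0.2, -5.2]
width: 0.0413
gripper_force: 40.0
toe [ 0.5067939  -0.10125089]
4.8333 [ 0.52084993 -0.16224894  0.06462531] [ 3.14012823e+00 -4.75868666e-05 -1.34803205e+00] [ 5.74914726e-02  3.11477244e-01 -4.77057704e-01  4.07799937e-04
 -7.83698060e-01  1.64983715e-01]
```

View pics/w4.png

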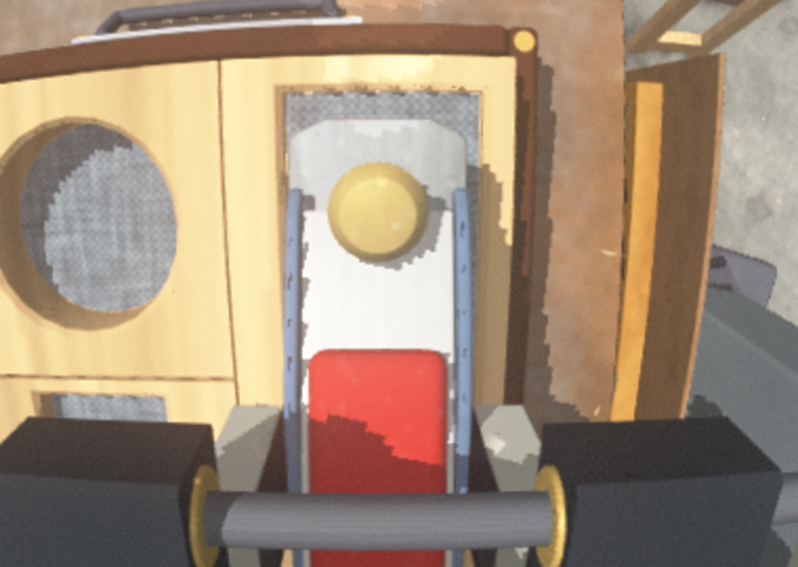

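Close view: the recess far rim is at row 87 (crop), side rims at x≈277 and 486, and the toe tip is at (380,120).

```bash
python3 - <<'E'
from h import *
import pickle
c=pickle.load(open('w4.p','rb'));W=lambda u,v,z=.036:np.round(wpt(c,100+u/2.1,60+v/2.1,z),4)
a,b=W(277,87),W(486,87);m=(a+b)/2;y=np.array([-.213,.977]);x=np.array([.977,.213])
rc=m+.086*y
e=np.array(arm.get_state()['eef_pos'])[:2]
print('rim',a,b,np.linalg.norm(a-b),'recess c',rc)
for z in(.055,.058,.062,.068):
    t=W(381,120,z);p=t+.08*y;d=rc-p;print('toe',t,'plane c',p,'tcp off',p-e,'move',d)
l,r=W(287,240,.085),W(466,240,.085);print('cheeks',l,r,(l+r)/2@x-rc@x)
print('oil hole',W(88,223),W(0,223),W(177,223),W(88,118),W(88,330))
E
```

```text
rim [ 0.5675 -0.244 ] [ 0.5125 -0.2565] 0.05640257086339244 recess c [ 0.521682 -0.166228]
toe [ 0.5382 -0.2411] plane c [ 0.52116 -0.16294] tcp off [-0.00076596 -0.00074364] move [ 0.000522 -0.003288]
toe [ 0.5383 -0.2411] plane c [ 0.52126 -0.16294] tcp off [-0.00066596 -0.00074364] move [ 0.000422 -0.003288]
toe [ 0.5383 -0.2412] plane c [ 0.52126 -0.16304] tcp off [-0.00066596 -0.00084364] move [ 0.000422 -0.003188]
toe [ 0.5384 -0.2412] plane c [ 0.52136 -0.16304] tcp off [-0.00056596 -0.00084364] move [ 0.000322 -0.003188]
cheeks [ 0.552  -0.2134] [ 0.5161 -0.2215] 0.001173249999999848
oil hole [ 0.6158 -0.1961] [ 0.6462 -0.1906] [ 0.5884 -0.2013] [ 0.6204 -0.2264] [ 0.6123 -0.1631]
```

```bash
python3 -m crank '[{"dx":0,"dy":-0.003,"dz":0,"twist":0,"grip":-1},{"dx":0,"dy":-0.003,"dz":-0.01,"twist":0,"grip":-1},{"dx":0,"dy":-0.003,"dz":-0.018,"twist":0,"grip":-1},{"dx":0,"dy":-0.003,"dz":-0.0235,"twist":0,"grip":-1},{"dx":0,"dy":-0.003,"dz":-0.0245,"twist":0,"grip":-1}]'
python3 -m crank '[{"dx":0,"dy":0,"dz":0,"twist":0,"grip":-1},{"dx":0,"dy":0,"dz":0,"twist":0,"grip":-1},{"dx":0,"dy":0,"dz":0,"twist":0,"grip":0.2},{"dx":0,"dy":0,"dz":0,"twist":0,"grip":0.4},{"dx":0,"dy":0,"dz":0,"twist":0,"grip":0.4}]'
```

```text
t: 5.3
eef_pos: [0.5198, -0.1652, 0.0388]
ee_rot: [3.14, 0.001, -1.349]
force: [-0.4, -0.0, -6.3]
width: 0.0409
gripper_force: 40.0
t: 5.72
eef_pos: [0.5219, -0.1654, 0.041]
ee_rot: [-3.14, -0.001, -1.348]
force: [0.0, 0.7, 0.9]
width: 0.0556
gripper_force: 0.0
```

```bash
python3 -m crank '[{"dx":0,"dy":0,"dz":0.02,"twist":0,"grip":0.4},{"dx":0,"dy":0,"dz":0.05,"twist":0,"grip":0.4},{"dx":0,"dy":0,"dz":0.09,"twist":0,"grip":0.4},{"dx":0,"dy":0,"dz":0.13,"twist":0,"grip":0.4},{"dx":0,"dy":0,"dz":0.17,"twist":0,"grip":0.4}]'
python3 -m crank '[{"dx":0,"dy":0.035,"dz":0.03,"twist":0,"grip":0.4},{"dx":0,"dy":0.075,"dz":0.04,"twist":0,"grip":0.4},{"dx":0,"dy":0.115,"dz":0.04,"twist":0,"grip":0.4},{"dx":0,"dy":0.155,"dz":0.04,"twist":0,"grip":0.4},{"dx":0,"dy":0.195,"dz":0.04,"twist":0,"grip":0.4}]'
python3 -m crank '[{"dx":0,"dy":0.04,"dz":0,"twist":0,"grip":0.4},{"dx":0.01,"dy":0.08,"dz":0,"twist":0,"grip":0.4},{"dx":0.02,"dy":0.12,"dz":0,"twist":0,"grip":0.4},{"dx":0.03,"dy":0.16,"dz":0,"twist":0,"grip":0.4},{"dx":0.04,"dy":0.2,"dz":0,"twist":0,"grip":0.4}]'
python3 -m crank '[{"dx":0,"dy":0.04,"dz":0,"twist":0,"grip":0.4},{"dx":0,"dy":0.08,"dz":0,"twist":0,"grip":0.4},{"dx":0,"dy":0.12,"dz":0,"twist":0,"grip":0.4},{"dx":0,"dy":0.16,"dz":0,"twist":0,"grip":0.4},{"dx":0,"dy":0.2,"dz":0,"twist":0,"grip":0.4}]'
python3 -m crank '[{"dx":0,"dy":0.02,"dz":0,"twist":0,"grip":0.4},{"dx":0,"dy":0.03,"dz":0,"twist":0,"grip":0.4},{"dx":0,"dy":0.03,"dz":0,"twist":0,"grip":0.4},{"dx":0,"dy":0.03,"dz":0,"twist":0,"grip":0.4},{"dx":0,"dy":0.03,"dz":0,"twist":0,"grip":0.4}]'
python3 - <<'E'
from h import *
import pickle
s=arm.get_state();pickle.dump(wcal(s),open('w5.p','wb'));save('wrist','w5.png',s=1.42)
print(s['t'],s['eef_pos'],s['ee_rot'],s['q'])
for p in [(303,173),(335,172)]: print(pt('scene',*p,0),pt('scene',p[0],p[1]-45,.15))
E
```

```text
t: 6.13
eef_pos: [0.5208, -0.1655, 0.2127]
ee_rot: [-3.141, -0.001, -1.348]
force: [1.2, 0.0, -0.4]
width: 0.0615
gripper_force: 0.0
t: 6.55
eef_pos: [0.5209, 0.0315, 0.2517]
ee_rot: [-3.138, 0.0, -1.349]
force: [0.7, 0.0, -0.5]
width: 0.0615
gripper_force: 0.0
t: 6.97
eef_pos: [0.5611, 0.2319, 0.2512]
ee_rot: [-3.14, 0.001, -1.348]
force: [0.7, -0.3, 0.7]
width: 0.0615
gripper_force: 0.0
t: 7.38
eef_pos: [0.5607, 0.4318, 0.251]
ee_rot: [-3.14, 0.001, -1.348]
force: [1.2, 0.5, 0.8]
width: 0.0612
gripper_force: 0.0
t: 7.8
eef_pos: [0.5611, 0.4586, 0.2506]
ee_rot: [-3.141, 0.0, -1.349]
force: [0.4, -0.3, 0.5]
width: 0.0611
gripper_force: 0.0
7.8 [0.56109664 0.45858688 0.25060047] [-3.14121837e+00  9.49285482e-05 -1.34928732e+00] [ 9.53168863e-01  4.28830102e-01  1.72985572e-01  1.85482711e-04
 -1.31460989e+00 -7.31706841e-01]
[ 7.58027223e-01  3.52150103e-01 -1.11022302e-16] [0.77521882 0.38292056 0.15      ]
[ 8.44019975e-01  2.88019535e-01 -1.11022302e-16] [0.85834583 0.32289299 0.15      ]
```

View pics/w5.png

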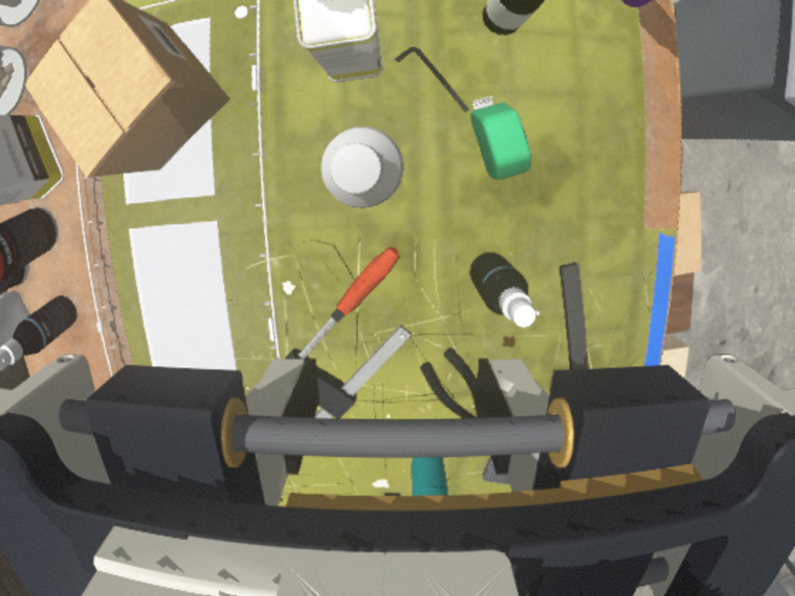

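Oil cap top is at (356,168), clear of the box. Spray nozzle top is at (525,316), tape top face is centred about (500,135), and glue and tin are upright beyond.

```bash
python3 - <<'E'
from h import *
import pickle
c=pickle.load(open('w5.p','rb'));W=lambda u,v,z=.036:np.round(wpt(c,u/1.42,v/1.42,z),4)
print('oil',W(356,168,.166),'foot rim', W(363,207,.12),'spray',W(525,316,.129))
print('tape foot near',W(493,178,0),W(530,170,0),'top',W(473,117,.05),W(514,104,.05),W(488,160,.054),W(520,152,.054))
im=cv2.imread('pics/raw_w5.png')
E
```

```text
oil [0.5997 0.3861] foot rim [0.5941 0.4108] spray [0.4761 0.4551]
tape foot near [0.4936 0.3726] [0.4622 0.3566] top [0.5306 0.3307] [0.5017 0.3117] [0.5122 0.3608] [0.4891 0.3479]
```

```bash
python3 -m crank '[{"dx":0.015,"dy":-0.03,"dz":0,"twist":0,"grip":0.4},{"dx":0.03,"dy":-0.06,"dz":0,"twist":0,"grip":0.4},{"dx":0.0385,"dy":-0.0725,"dz":0,"twist":0,"grip":0.4},{"dx":0.0385,"dy":-0.0725,"dz":-0.01,"twist":0,"grip":0.4},{"dx":0.0385,"dy":-0.0725,"dz":-0.035,"twist":0,"grip":0.4}]'
python3 -m crank '[{"dx":0,"dy":0,"dz":-0.025,"twist":0,"grip":0.4},{"dx":0,"dy":0,"dz":-0.05,"twist":0,"grip":0.4},{"dx":0,"dy":0,"dz":-0.06,"twist":0,"grip":0.4},{"dx":0,"dy":0,"dz":-0.063,"twist":0,"grip":0.4},{"dx":0,"dy":0,"dz":-0.063,"twist":0,"grip":0.4}]'
python3 -m crank '[{"dx":0,"dy":0,"dz":0,"twist":0,"grip":0.2},{"dx":0,"dy":0,"dz":0,"twist":0,"grip":0},{"dx":0,"dy":0,"dz":0,"twist":0,"grip":-0.2},{"dx":0,"dy":0,"dz":0,"twist":0,"grip":-0.4},{"dx":0,"dy":0,"dz":0,"twist":0,"grip":-1}]' 35
python3 -m crank '[{"dx":0,"dy":0,"dz":0,"twist":0,"grip":-1},{"dx":0,"dy":0,"dz":0,"twist":0,"grip":-1},{"dx":0,"dy":0,"dz":0,"twist":0,"grip":-1},{"dx":0,"dy":0,"dz":0,"twist":0,"grip":-1},{"dx":0,"dy":0,"dz":0,"twist":0,"grip":-1}]'
```

```text
t: 8.27
eef_pos: [0.602, 0.3863, 0.2195]
ee_rot: [-3.134, 0.004, -1.351]
force: [0.7, 0.8, -0.5]
width: 0.0612
gripper_force: 0.0
t: 8.68
eef_pos: [0.5994, 0.3869, 0.1519]
ee_rot: [3.141, -0.001, -1.349]
force: [0.8, -1.0, 0.4]
width: 0.0615
gripper_force: 0.0
t: 9.1
eef_pos: [0.5995, 0.3874, 0.1528]
ee_rot: [-3.141, 0.001, -1.349]
force: [0.8, -0.4, 0.4]
width: 0.0333
gripper_force: 0.0
t: 9.52
eef_pos: [0.5995, 0.3873, 0.1525]
ee_rot: [-3.141, 0.0, -1.349]
force: [-0.6, -0.5, 3.6]
width: 0.0272
gripper_force: 35.0
```

```bash
python3 -m crank '[{"dx":0,"dy":0,"dz":0.015,"twist":0,"grip":-1},{"dx":0,"dy":0,"dz":0.045,"twist":0,"grip":-1},{"dx":0,"dy":0,"dz":0.08,"twist":0,"grip":-1},{"dx":0,"dy":0,"dz":0.115,"twist":0,"grip":-1},{"dx":0,"dy":0,"dz":0.15,"twist":0,"grip":-1}]'
python3 -m crank '[{"dx":0,"dy":0,"dz":0.02,"twist":0,"grip":-1},{"dx":0,"dy":-0.01,"dz":0.025,"twist":0,"grip":-1},{"dx":0,"dy":-0.03,"dz":0.025,"twist":0,"grip":-1},{"dx":0,"dy":-0.06,"dz":0.025,"twist":0,"grip":-1},{"dx":0,"dy":-0.09,"dz":0.025,"twist":0,"grip":-1}]'
```

```text
t: 9.93
eef_pos: [0.5989, 0.3868, 0.3025]
ee_rot: [3.14, -0.001, -1.349]
force: [1.2, 0.6, -1.6]
width: 0.0271
gripper_force: 35.0
t: 10.35
eef_pos: [0.5984, 0.2962, 0.3248]
ee_rot: [3.139, -0.001, -1.348]
force: [0.9, -0.0, -1.4]
width: 0.0272
gripper_force: 35.0
```

```bash
python3 -m crank '[{"dx":0,"dy":-0.033,"dz":0,"twist":0,"grip":-1},{"dx":0,"dy":-0.068,"dz":0,"twist":0,"grip":-1},{"dx":0,"dy":-0.103,"dz":0,"twist":0,"grip":-1},{"dx":0,"dy":-0.138,"dz":0,"twist":0,"grip":-1},{"dx":0,"dy":-0.173,"dz":0,"twist":0,"grip":-1}]'
python3 -m crank '[{"dx":0,"dy":-0.035,"dz":0,"twist":0,"grip":-1},{"dx":0.004,"dy":-0.07,"dz":0,"twist":0,"grip":-1},{"dx":0.008,"dy":-0.105,"dz":0,"twist":0,"grip":-1},{"dx":0.012,"dy":-0.14,"dz":0,"twist":0,"grip":-1},{"dx":0.014,"dy":-0.17,"dz":0,"twist":0,"grip":-1}]'
python3 -m crank '[{"dx":0.001,"dy":-0.035,"dz":0,"twist":0,"grip":-1},{"dx":0.002,"dy":-0.07,"dz":0,"twist":0,"grip":-1},{"dx":0.003,"dy":-0.105,"dz":0,"twist":0,"grip":-1},{"dx":0.004,"dy":-0.13,"dz":0,"twist":0,"grip":-1},{"dx":0.004,"dy":-0.147,"dz":0,"twist":0,"grip":-1}]'
python3 -m crank '[{"dx":0,"dy":0,"dz":-0.025,"twist":0,"grip":-1},{"dx":0,"dy":0,"dz":-0.05,"twist":0,"grip":-1},{"dx":0,"dy":0,"dz":-0.07,"twist":0,"grip":-1},{"dx":0,"dy":0,"dz":-0.09,"twist":0,"grip":-1},{"dx":0,"dy":0,"dz":-0.1,"twist":0,"grip":-1}]'
python3 -m crank '[{"dx":0,"dy":0,"dz":0,"twist":0,"grip":-1},{"dx":0,"dy":0,"dz":0,"twist":0,"grip":-1},{"dx":0,"dy":0,"dz":0,"twist":0,"grip":-1},{"dx":0,"dy":0,"dz":0,"twist":0,"grip":-1},{"dx":0,"dy":0,"dz":0,"twist":0,"grip":-1}]'
python3 - <<'E'
from h import *
s=arm.get_state();print(s['eef_pos'],s['q'])
save('scene','s5.png',(290,120,480,360),2.5)
c=arm.get_calibration('scene')
for p in [(.617,-.194,.036),(*s['eef_pos'][:2],s['eef_pos'][2]-.1525)]:
    u,v=proj('scene',p);print((u-290)*2.5,(v-120)*2.5)
E
```

```text
t: 10.77
eef_pos: [0.5983, 0.1222, 0.3254]
ee_rot: [3.139, 0.0, -1.349]
force: [0.7, -0.7, -2.6]
width: 0.027
gripper_force: 35.0
t: 11.18
eef_pos: [0.6125, -0.0482, 0.3254]
ee_rot: [3.139, 0.0, -1.349]
force: [-0.3, 0.3, -1.7]
width: 0.0274
gripper_force: 35.0
t: 11.6
eef_pos: [0.6163, -0.1955, 0.325]
ee_rot: [3.139, 0.001, -1.351]
force: [-0.2, -0.1, -2.3]
width: 0.0268
gripper_force: 35.0
t: 12.02
eef_pos: [0.615, -0.1927, 0.2225]
ee_rot: [3.136, 0.003, -1.35]
force: [-0.3, 0.9, -3.7]
width: 0.0271
gripper_force: 35.0
t: 12.43
eef_pos: [0.6179, -0.1928, 0.2283]
ee_rot: [-3.14, -0.001, -1.348]
force: [-0.7, -1.0, -2.0]
width: 0.0269
gripper_force: 35.0
[ 0.61793229 -0.1928485   0.22833975] [-1.60821322e-03  3.11297788e-01 -5.28969844e-02  1.54368093e-04
 -1.20456066e+00  2.23862327e-01]
324.12298740077915 416.465790138398
333.2650053100299 387.8691639504842
```

View pics/s5.png

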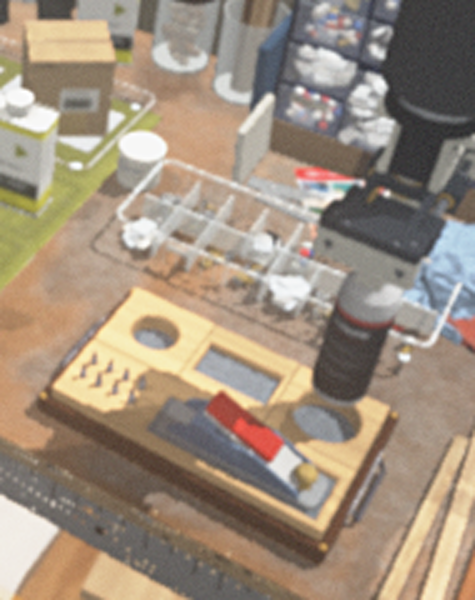

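```bash
python3 - <<'E'
from h import *
for z in (.076,.19,.228):
    u,v=proj('scene',(.6179,-.1928,z));print((u-290)*2.5,(v-120)*2.5)
im=cv2.imread('pics/raw_s5.png')[215:340,350:460]
cv2.imwrite('pics/s5c.png',cv2.resize(im,None,fx=4.5,fy=4.5,interpolation=cv2.INTER_CUBIC))
E
```

```text
333.24098186118545 387.7432717975111
363.4096461115205 301.50909137644277
374.4859569869931 269.8485384759364
```

View pics/s5c.png

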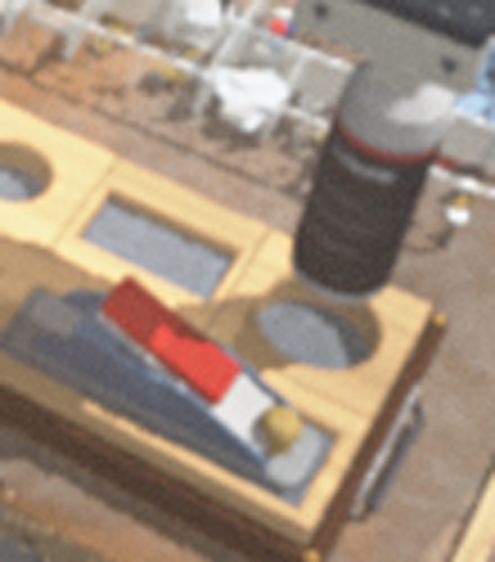

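The bottle's foot hangs a few mm toward −y (slight swing tilt). I'll shift to compensate and lower in steps, watching the force.

```bash
python3 -m crank '[{"dx":-0.001,"dy":0.003,"dz":-0.005,"twist":0,"grip":-1},{"dx":-0.001,"dy":0.005,"dz":-0.014,"twist":0,"grip":-1},{"dx":-0.001,"dy":0.005,"dz":-0.023,"twist":0,"grip":-1},{"dx":-0.001,"dy":0.005,"dz":-0.032,"twist":0,"grip":-1},{"dx":-0.001,"dy":0.005,"dz":-0.041,"twist":0,"grip":-1}]'
python3 -m crank '[{"dx":0,"dy":0,"dz":-0.004,"twist":0,"grip":-1},{"dx":0,"dy":0,"dz":-0.008,"twist":0,"grip":-1},{"dx":0,"dy":0,"dz":-0.011,"twist":0,"grip":-1},{"dx":0,"dy":0,"dz":-0.011,"twist":0,"grip":-1},{"dx":0,"dy":0,"dz":-0.011,"twist":0,"grip":-1}]'
```

```text
t: 12.9
eef_pos: [0.616, -0.1877, 0.1846]
ee_rot: [3.141, 0.0, -1.348]
force: [-0.3, 0.2, -2.2]
width: 0.0271
gripper_force: 35.0
t: 13.32
eef_pos: [0.6165, -0.1879, 0.1752]
ee_rot: [-3.142, -0.0, -1.349]
force: [-0.6, -0.0, -2.1]
width: 0.0275
gripper_force: 35.0
```

```bash
python3 -m crank '[{"dx":0,"dy":0,"dz":-0.003,"twist":0,"grip":-1},{"dx":0,"dy":0,"dz":-0.006,"twist":0,"grip":-1},{"dx":0,"dy":0,"dz":-0.008,"twist":0,"grip":-1},{"dx":0,"dy":0,"dz":-0.009,"twist":0,"grip":-1},{"dx":0,"dy":0,"dz":-0.009,"twist":0,"grip":-1}]'
python3 -m crank '[{"dx":0,"dy":0,"dz":0,"twist":0,"grip":-1},{"dx":0,"dy":0,"dz":0,"twist":0,"grip":-1},{"dx":0,"dy":0,"dz":0,"twist":0,"grip":-0.3},{"dx":0,"dy":0,"dz":0,"twist":0,"grip":0},{"dx":0,"dy":0,"dz":0,"twist":0,"grip":0.4}]'
python3 -m crank '[{"dx":0,"dy":0,"dz":0,"twist":0,"grip":0.4},{"dx":0,"dy":0,"dz":0,"twist":0,"grip":0.4},{"dx":0,"dy":0,"dz":0.02,"twist":0,"grip":0.4},{"dx":0,"dy":0,"dz":0.05,"twist":0,"grip":0.4},{"dx":0,"dy":0,"dz":0.09,"twist":0,"grip":0.4}]'
python3 - <<'E'
from h import *
arm.get_state();save('scene','s6.png',(330,180,470,340),3.6)
E
```

```text
t: 13.73
eef_pos: [0.6162, -0.1878, 0.1657]
ee_rot: [3.141, 0.0, -1.349]
force: [0.8, -0.2, -1.9]
width: 0.0273
gripper_force: 35.0
t: 14.15
eef_pos: [0.6167, -0.1879, 0.1665]
ee_rot: [-3.141, -0.0, -1.349]
force: [0.4, 0.0, -0.4]
width: 0.0388
gripper_force: 0.0
t: 14.57
eef_pos: [0.6148, -0.1876, 0.2543]
ee_rot: [3.136, 0.002, -1.349]
force: [1.2, 0.1, -0.2]
width: 0.0609
gripper_force: 0.0
```

View pics/s6.png

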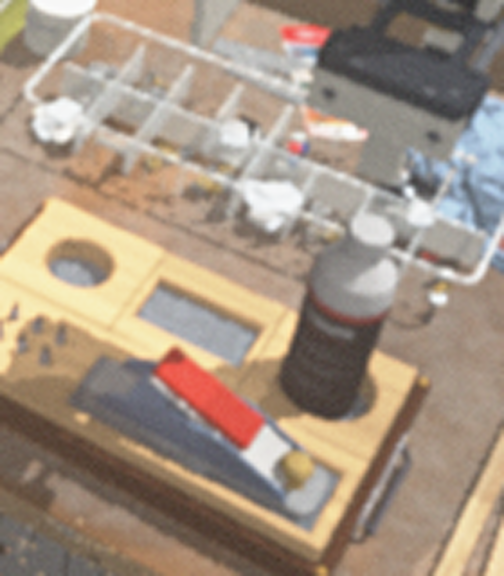

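Scene view: oil bottle seated upright in the right hole, plane home in its recess. My viewing quota is used up, so from here I measure by code. I'll fit the tape's box silhouette over the four pictures I already have.

```bash
cat > tape.py <<'E'
from h import *
import pickle
from scipy.optimize import minimize
def wproj(cT,P):
    c,T=cT;q=(np.linalg.inv(T)@np.c_[P,np.ones(len(P))].T)[:3].T
    rr=np.hypot(q[:,0],q[:,1]);th=np.arctan2(rr,q[:,2])
    return np.c_[c['cx']+c['fx']*th*q[:,0]/rr,c['cy']+c['fy']*th*q[:,1]/rr]
def green(im,near,r):
    h=cv2.cvtColor(im,cv2.COLOR_BGR2HSV);m=cv2.inRange(h,(62,90,40),(85,255,255))
    n,l,s,ce=cv2.connectedComponentsWithStats(m)
    i=min((i for i in range(1,n) if s[i,4]>30),key=lambda i:np.hypot(*(ce[i]-near)))
    hull=cv2.convexHull(np.argwhere(l==i)[:,::-1].astype(np.int32))
    o=np.zeros(m.shape,np.uint8);cv2.fillConvexPoly(o,hull,1);return o,s[i],ce[i]
def box(x,y,a,z0=0):
    # case section (y,z) with bevelled upper corners
    sec=[(-.035,0),(.035,0),(.035,.036),(.022,.054),(-.022,.054),(-.035,.036)]
    c,s=np.cos(a),np.sin(a)
    return np.array([(x+c*u-s*v,y+s*u+c*v,z0+w) for u in(-.016,.016) for v,w in sec])
def fit(views,x0,z0=0):
    K=8
    ms=[(f,cv2.resize(m,None,fx=K,fy=K,interpolation=cv2.INTER_NEAREST)) for f,m in views]
    def per(p,out=False):
        r=[]
        for f,m in ms:
            o=np.zeros_like(m);h=cv2.convexHull(np.float32((f(box(*p[:2],p[2],z0))+.5)*K));cv2.fillConvexPoly(o,np.int32(h),1)
            r.append((o!=m).sum()/m.sum())
        return r if out else sum(r)
    b=min((minimize(per,[x0[0],x0[1],np.radians(a)],method='Nelder-Mead',options=dict(initial_simplex=[[x0[0],x0[1],np.radians(a)],[x0[0]+.01,x0[1],np.radians(a)],[x0[0],x0[1]+.01,np.radians(a)],[x0[0],x0[1],np.radians(a+10)]],xatol=2e-4,fatol=1e-3)) for a in(15,25,35)),key=lambda r:r.fun)
    return b.x[:2].round(4),np.degrees(b.x[2]).round(1),np.round(per(b.x,True),3)
E
python3 - <<'E'
from tape import *
V=[]
for n,near in(('s1',(244,200)),('t1',(262,219)),('w2',(217,77)),('w5',(352,99))):
    m,s,ce=green(cv2.imread(f'pics/raw_{n}.png'),near,0);print(n,s,ce)
    if n[0]=='w': cT=pickle.load(open(n+'.p','rb'));f=lambda P,cT=cT:wproj(cT,P)
    else: f=lambda P,k={'s':'scene','t':'top'}[n[0]]:np.array([proj(k,p) for p in P])
    V.append((f,m))
print(fit(V,(.495,.34)))
print(fit(V[2:],(.495,.34)))
E
```

```text
s1 [235 190  20  20 201] [245.53731343 198.27860697]
t1 [255 213  15  10 103] [261.72815534 216.60194175]
w2 [ 195   51   43   56 1547] [214.35229476  79.32773109]
w5 [ 332   73   42   53 1559] [353.06414368  98.56510584]Traceback (most recent call last):
  File "<stdin>", line 8, in <module>
  File "tape.py", line 28, in fit
    b=min((minimize(per,[x0[0],x0[1],np.radians(a)],method='Nelder-Mead',options=dict(initial_simplex=[[x0[0],x0[1],np.radians(a)],[x0[0]+.01,x0[1],np.radians(a)],[x0[0],x0[1]+.01,np.radians(a)],[x0[0],x0[1],np.radians(a+10)]],xatol=2e-4,fatol=1e-3)) for a in(15,25,35)),key=lambda r:r.fun)
  File "tape.py", line 28, in <genexpr>
    b=min((minimize(per,[x0[0],x0[1],np.radians(a)],method='Nelder-Mead',options=dict(initial_simplex=[[x0[0],x0[1],np.radians(a)],[x0[0]+.01,x0[1],np.radians(a)],[x0[0],x0[1]+.01,np.radians(a)],[x0[0],x0[1],np.radians(a+10)]],xatol=2e-4,fatol=1e-3)) for a in(15,25,35)),key=lambda r:r.fun)
           ~~~~~~~~^^^^^^^^^^^^^^^^^^^^^^^^^^^^^^^^^^^^^^^^^^^^^^^^^^^^^^^^^^^^^^^^^^^^^^^^^^^^^^^^^^^^^^^^^^^^^^^^^^^^^^^^^^^^^^^^^^^^^^^^^^^^^^^^^^^^^^^^^^^^^^^^^^^^^^^^^^^^^^^^^^^^^^^^^^^^^^^^^^^^^^^^^^^^^^^^^^^^^^^^^^^^^^^^^^^^^^^^^^^^^^^^^^^^^^^
    res = _minimize_neldermead(fun, x0, args, callback, bounds=bounds,
                               **options)
    fxcc = func(xcc)
    fx = function(np.copy(x), *(wrapper_args + args))
  File "tape.py", line 25, in per
    o=np.zeros_like(m);h=cv2.convexHull(np.float32((f(box(*p[:2],p[2],z0))+.5)*K));cv2.fillConvexPoly(o,np.int32(h),1)
                                                    ~^^^^^^^^^^^^^^^^^^^^^
  File "<stdin>", line 6, in <lambda>
  File "h.py", line 13, in proj
    c=arm.get_calibration(n);T=np.linalg.inv(np.array(c['cam_to_world']))
ValueError: time passes only in moves, steps and waits
```

```bash
python3 - <<'E'
from tape import *
V=[]
for n,near in(('w2',(217,77)),('w5',(352,99))):
    m,s,ce=green(cv2.imread(f'pics/raw_{n}.png'),near,0)
    cT=pickle.load(open(n+'.p','rb'));V.append((lambda P,cT=cT:wproj(cT,P),m))
print(fit(V,(.495,.34)));print(fit(V[:1],(.495,.34)));print(fit(V[1:],(.495,.34)))
E
```

```text
(array([0.4987, 0.344 ]), np.float64(37.4), array([0.337, 0.324]))
(array([0.5005, 0.3412]), np.float64(37.3), array([0.337]))
(array([0.4999, 0.3426]), np.float64(38.7), array([0.322]))
```

```bash
python3 - <<'E'
from tape import *
for n,near in(('w2',(217,77)),('w5',(352,99))):
    m,s,ce=green(cv2.imread(f'pics/raw_{n}.png'),near,0)
    cT=pickle.load(open(n+'.p','rb'))
    c=cv2.findContours(m,0,1)[0][0];print(n,m.sum(),cv2.approxPolyDP(c,2,True)[:,0].tolist())
    h=cv2.convexHull(np.float32(wproj(cT,box(.4999,.343,np.radians(37)))));print(cv2.contourArea(h),h[:,0].round(0).tolist())
    h=cv2.convexHull(np.float32(wproj(cT,box(.497,.343,np.radians(30)))));print(cv2.contourArea(h),h[:,0].round(0).tolist())
E
```

```text
w2 1710 [[222, 51], [202, 56], [195, 62], [201, 92], [210, 106], [225, 104], [237, 98]]
2280.4093042815803 [[244.0, 105.0], [219.0, 115.0], [213.0, 115.0], [205.0, 104.0], [190.0, 66.0], [191.0, 57.0], [218.0, 45.0], [223.0, 51.0]]
2305.183650569583 [[244.0, 108.0], [218.0, 115.0], [212.0, 116.0], [205.0, 104.0], [195.0, 64.0], [196.0, 55.0], [225.0, 46.0], [230.0, 52.0]]
w5 1612 [[335, 77], [332, 85], [344, 121], [354, 125], [370, 120], [373, 106], [364, 80], [356, 73]]
2127.25040590181 [[378.0, 113.0], [378.0, 124.0], [353.0, 134.0], [347.0, 132.0], [325.0, 81.0], [330.0, 78.0], [355.0, 68.0], [363.0, 77.0]]
2145.235263108276 [[379.0, 116.0], [377.0, 127.0], [352.0, 134.0], [346.0, 132.0], [330.0, 79.0], [335.0, 76.0], [361.0, 69.0], [368.0, 78.0]]
```

```bash
cat >> tape.py <<'E'
def box2(x,y,a,L,bt,bb,z0=0):
    l=L/2;sec=[(-l+bb,0),(l-bb,0),(l,bb),(l,.054-bt),(l-bt,.054),(-l+bt,.054),(-l,.054-bt),(-l,bb)]
    c,s=np.cos(a),np.sin(a)
    return np.array([(x+c*u-s*v,y+s*u+c*v,z0+w) for u in(-.016,.016) for v,w in sec])
def fit2(views,x0,z0=0):
    K=8;ms=[(f,cv2.resize(m,None,fx=K,fy=K,interpolation=cv2.INTER_NEAREST)) for f,m in views]
    def per(p):
        q=p*np.array([.01,.01,.1,.01,.01,.01]);r=0
        if min(q[4:])<0 or max(q[4:])>.026: return 9
        for f,m in ms:
            o=np.zeros_like(m);h=cv2.convexHull(np.float32((f(box2(*q,z0=z0))+.5)*K));cv2.fillConvexPoly(o,np.int32(h),1);r+=(o!=m).sum()/m.sum()
        return r
    R=[]
    for a in(.35,.5,.65):
        r=minimize(per,[x0[0]*100,x0[1]*100,a*10,6.5,1.5,.8],method='Nelder-Mead',options=dict(xatol=.01,fatol=1e-3,maxiter=600))
        R.append((round(r.fun,3),(r.x*[10,10,5.73,10,10,10]).round(1).tolist()))
    return R
E
python3 - <<'E'
from tape import *
V=[]
for n,near in(('w2',(217,77)),('w5',(352,99))):
    m,s,ce=green(cv2.imread(f'pics/raw_{n}.png'),near,0)
    cT=pickle.load(open(n+'.p','rb'));V.append((lambda P,cT=cT:wproj(cT,P),m))
for r in fit2(V,(.497,.343)):print(r)
E
```

```text
(np.float64(0.212), [501.1, 340.6, 33.4, 57.2, 21.1, 5.5])
(np.float64(0.243), [500.9, 341.0, 30.8, 55.9, 16.0, 8.2])
(np.float64(0.229), [501.0, 340.8, 34.0, 56.0, 16.9, 8.5])
```

```bash
python3 - <<'E'
from tape import *
a=np.radians(33);y=np.array([-np.sin(a),np.cos(a)]);C=np.array([.501,.3407])
c=pickle.load(open('w2.p','rb'));d=pickle.load(open('w5.p','rb'))
for z in(0,.005,.01,.02):
    print(z,((wpt(c,180+88/2.7,130/2.7,z)-C)@y).round(4),((wpt(d,483/1.42,99/1.42,z)-C)@y).round(4))
for n,p in(('w2',(212,49)),('w5',(340,70))):
    im=cv2.imread(f'pics/raw_{n}.png');h=cv2.cvtColor(im,cv2.COLOR_BGR2HSV);u,v=p
    print(h[v-7:v+8,u-9:u+10,1].tolist() if n=='w2' else '')
E
```

```text
0 -0.0418 -0.0389
0.005 -0.0405 -0.0386
0.01 -0.0392 -0.0383
0.02 -0.0367 -0.0376
[[121, 121, 119, 116, 119, 118, 119, 117, 119, 120, 121, 121, 122, 120, 119, 124, 120, 117, 119], [123, 121, 120, 115, 119, 114, 116, 116, 116, 124, 120, 123, 125, 123, 126, 120, 119, 120, 121], [121, 121, 124, 119, 118, 120, 116, 120, 123, 122, 121, 123, 125, 121, 122, 123, 124, 121, 120], [122, 121, 118, 118, 111, 113, 118, 121, 115, 123, 120, 120, 120, 119, 118, 111, 125, 128, 117], [120, 119, 119, 117, 117, 119, 116, 118, 122, 122, 118, 114, 104, 99, 98, 75, 114, 126, 120], [122, 122, 123, 123, 121, 119, 116, 120, 115, 105, 95, 73, 44, 36, 38, 44, 93, 114, 117], [124, 120, 122, 123, 122, 114, 97, 96, 78, 45, 33, 24, 18, 23, 26, 18, 33, 90, 115], [125, 118, 113, 100, 92, 78, 37, 30, 28, 22, 24, 20, 17, 11, 12, 11, 19, 76, 114], [116, 98, 63, 30, 27, 25, 23, 22, 21, 16, 12, 12, 10, 11, 12, 15, 29, 63, 85], [103, 44, 26, 21, 20, 19, 17, 11, 12, 9, 18, 18, 19, 30, 72, 96, 109, 121, 122], [117, 68, 29, 16, 16, 14, 11, 17, 14, 15, 30, 76, 110, 116, 127, 136, 135, 132, 129], [123, 97, 39, 9, 16, 16, 9, 33, 73, 94, 108, 131, 137, 138, 140, 135, 134, 129, 119], [119, 110, 54, 10, 21, 68, 90, 112, 127, 134, 136, 136, 136, 138, 137, 130, 133, 136, 123], [112, 106, 74, 90, 106, 128, 135, 139, 136, 140, 139, 140, 144, 141, 139, 124, 118, 124, 123], [112, 120, 129, 135, 134, 138, 143, 144, 140, 142, 139, 141, 141, 140, 135, 128, 126, 131, 122]]
```

The hook lies on the tape's −y end; overall the tape's centre is ≈(0.504, 0.336), yaw 33°. Now to fetch it.

```bash
python3 -m crank '[{"dx":-0.008,"dy":0.035,"dz":0,"twist":2,"grip":1},{"dx":-0.016,"dy":0.075,"dz":0,"twist":4,"grip":1},{"dx":-0.025,"dy":0.115,"dz":0,"twist":6,"grip":1},{"dx":-0.033,"dy":0.153,"dz":0,"twist":8,"grip":1},{"dx":-0.041,"dy":0.19,"dz":0,"twist":10,"grip":1}]' 30
python3 -m crank '[{"dx":-0.008,"dy":0.038,"dz":0,"twist":2,"grip":1},{"dx":-0.016,"dy":0.075,"dz":0,"twist":4,"grip":1},{"dx":-0.025,"dy":0.115,"dz":0,"twist":6,"grip":1},{"dx":-0.033,"dy":0.153,"dz":0,"twist":8,"grip":1},{"dx":-0.041,"dy":0.19,"dz":0,"twist":10,"grip":1}]'
python3 -m crank '[{"dx":-0.008,"dy":0.035,"dz":0,"twist":0,"grip":1},{"dx":-0.016,"dy":0.075,"dz":0,"twist":0,"grip":1},{"dx":-0.022,"dy":0.11,"dz":0,"twist":0,"grip":1},{"dx":-0.0305,"dy":0.144,"dz":0,"twist":0,"grip":1},{"dx":-0.0305,"dy":0.144,"dz":-0.02,"twist":0,"grip":1}]'
python3 -m crank '[{"dx":0,"dy":0,"dz":-0.03,"twist":0,"grip":1},{"dx":0,"dy":0,"dz":-0.06,"twist":0,"grip":1},{"dx":0,"dy":0,"dz":-0.09,"twist":0,"grip":1},{"dx":0,"dy":0,"dz":-0.11,"twist":0,"grip":1},{"dx":0,"dy":0,"dz":-0.13,"twist":0,"grip":1}]'
```

```text
t: 15.03
eef_pos: [0.5748, 0.0038, 0.2564]
ee_rot: [-3.141, -0.0, -1.173]
force: [1.0, 0.4, 0.3]
width: 0.0859
gripper_force: 0.0
t: 15.45
eef_pos: [0.5337, 0.1941, 0.2565]
ee_rot: [-3.14, 0.0, -0.998]
force: [1.4, -0.2, 0.5]
width: 0.0878
gripper_force: 0.0
t: 15.87
eef_pos: [0.5045, 0.3426, 0.2393]
ee_rot: [-3.134, 0.001, -0.995]
force: [0.8, 0.3, 1.2]
width: 0.0877
gripper_force: 0.0
t: 16.28
eef_pos: [0.5036, 0.336, 0.1046]
ee_rot: [3.141, -0.0, -0.999]
force: [0.1, -0.5, -0.5]
width: 0.0875
gripper_force: 0.0
```

```bash
python3 -m crank '[{"dx":0,"dy":0,"dz":-0.025,"twist":0,"grip":1},{"dx":0,"dy":0,"dz":-0.05,"twist":0,"grip":1},{"dx":0,"dy":0,"dz":-0.075,"twist":0,"grip":1},{"dx":0,"dy":0,"dz":-0.088,"twist":0,"grip":1},{"dx":0,"dy":0,"dz":-0.088,"twist":0,"grip":1}]'
python3 -m crank '[{"dx":0,"dy":0,"dz":0,"twist":0,"grip":0.6},{"dx":0,"dy":0,"dz":0,"twist":0,"grip":0.4},{"dx":0,"dy":0,"dz":0,"twist":0,"grip":0.2},{"dx":0,"dy":0,"dz":0,"twist":0,"grip":0},{"dx":0,"dy":0,"dz":0,"twist":0,"grip":-1}]'
python3 -m crank '[{"dx":0,"dy":0,"dz":0,"twist":0,"grip":-1},{"dx":0,"dy":0,"dz":0,"twist":0,"grip":-1},{"dx":0,"dy":0,"dz":0,"twist":0,"grip":-1},{"dx":0,"dy":0,"dz":0,"twist":0,"grip":-1},{"dx":0,"dy":0,"dz":0,"twist":0,"grip":-1}]'
python3 -m crank '[{"dx":0,"dy":0,"dz":0.02,"twist":0,"grip":-1},{"dx":0,"dy":0,"dz":0.05,"twist":0,"grip":-1},{"dx":0,"dy":0,"dz":0.09,"twist":0,"grip":-1},{"dx":0,"dy":0,"dz":0.13,"twist":0,"grip":-1},{"dx":0,"dy":0,"dz":0.17,"twist":0,"grip":-1}]'
```

```text
t: 16.7
eef_pos: [0.5024, 0.3345, 0.0148]
ee_rot: [3.137, -0.001, -1.0]
force: [0.5, -0.5, 0.4]
width: 0.088
gripper_force: 0.0
t: 17.12
eef_pos: [0.5043, 0.3367, 0.0192]
ee_rot: [-3.14, 0.001, -1.0]
force: [-0.8, -1.1, 0.1]
width: 0.06
gripper_force: 0.0
t: 17.53
eef_pos: [0.5038, 0.3361, 0.0181]
ee_rot: [3.141, -0.0, -1.0]
force: [1.4, -0.3, 0.5]
width: 0.0306
gripper_force: 29.8
t: 17.95
eef_pos: [0.5033, 0.3356, 0.1893]
ee_rot: [3.14, -0.0, -1.0]
force: [0.1, 1.2, -2.5]
width: 0.0311
gripper_force: 29.8
```

```bash
python3 -m crank '[{"dx":0.007,"dy":-0.03,"dz":0.01,"twist":-2,"grip":-1},{"dx":0.014,"dy":-0.065,"dz":0.01,"twist":-4,"grip":-1},{"dx":0.021,"dy":-0.1,"dz":0.01,"twist":-6,"grip":-1},{"dx":0.029,"dy":-0.135,"dz":0.01,"twist":-8,"grip":-1},{"dx":0.037,"dy":-0.17,"dz":0.01,"twist":-10,"grip":-1}]'
python3 -m crank '[{"dx":0.007,"dy":-0.035,"dz":0,"twist":-2,"grip":-1},{"dx":0.014,"dy":-0.07,"dz":0,"twist":-4,"grip":-1},{"dx":0.022,"dy":-0.105,"dz":0,"twist":-6,"grip":-1},{"dx":0.03,"dy":-0.14,"dz":0,"twist":-8,"grip":-1},{"dx":0.036,"dy":-0.167,"dz":0,"twist":-10.3,"grip":-1}]'
python3 -m crank '[{"dx":0.007,"dy":-0.035,"dz":0,"twist":0,"grip":-1},{"dx":0.014,"dy":-0.07,"dz":0,"twist":0,"grip":-1},{"dx":0.02,"dy":-0.09,"dz":0,"twist":0,"grip":-1},{"dx":0.022,"dy":-0.101,"dz":-0.01,"twist":0,"grip":-1},{"dx":0.022,"dy":-0.101,"dz":-0.03,"twist":0,"grip":-1}]'
python3 -m crank '[{"dx":0,"dy":0,"dz":-0.03,"twist":0,"grip":-1},{"dx":0,"dy":0,"dz":-0.06,"twist":0,"grip":-1},{"dx":0,"dy":0,"dz":-0.08,"twist":0,"grip":-1},{"dx":0,"dy":0,"dz":-0.09,"twist":0,"grip":-1},{"dx":0,"dy":0,"dz":-0.09,"twist":0,"grip":-1}]'
python3 - <<'E'
from tape import *
s=arm.get_state();cT=wcal(s);im=arm.grab_frame('wrist')[:,:,::-1].copy();cv2.imwrite('pics/raw_w6.png',im);pickle.dump(cT,open('w6.p','wb'))
print(s['eef_pos'],s['ee_rot'])
h=cv2.cvtColor(im,cv2.COLOR_BGR2HSV);m=cv2.inRange(h,(62,90,40),(85,255,255))
n,l,st,ce=cv2.connectedComponentsWithStats(m);print([(st[i].tolist(),ce[i].round().tolist()) for i in range(1,n) if st[i,4]>100])
i=1+np.argmax(st[1:,4]);c=cv2.findContours(np.uint8(l==i),0,1)[0][0];print(cv2.approxPolyDP(c,3,True)[:,0].tolist())
e=s['eef_pos'];a=s['ee_rot'][2]+np.pi/2
yh=np.array([-np.sin(a),np.cos(a)])
for sh in(0,.006):
    C=e[:2]+sh*yh;print(sh,wproj(cT,box2(*C,a,.057,.018,.007,e[2]-.018)).round(0).tolist())
E
```

```text
t: 18.37
eef_pos: [0.5404, 0.1646, 0.1979]
ee_rot: [3.141, 0.0, -1.175]
force: [-0.0, 0.3, -2.3]
width: 0.0306
gripper_force: 29.8
t: 18.78
eef_pos: [0.5766, -0.0032, 0.1977]
ee_rot: [3.141, 0.0, -1.356]
force: [0.3, 0.1, -1.6]
width: 0.0313
gripper_force: 29.8
t: 19.2
eef_pos: [0.6003, -0.1041, 0.1691]
ee_rot: [-3.138, -0.001, -1.356]
force: [1.0, 0.9, -1.7]
width: 0.0313
gripper_force: 29.8
t: 19.62
eef_pos: [0.5968, -0.1016, 0.075]
ee_rot: [3.136, 0.001, -1.354]
force: [0.1, -0.4, -1.7]
width: 0.0307
gripper_force: 29.8
[ 0.59681152 -0.1016275   0.07501164] [ 3.13628715e+00  8.88793799e-04 -1.35398728e+00]
[([245, 222, 70, 73, 4587], [279.0, 260.0]), ([247, 322, 65, 25, 1473], [279.0, 333.0])]
[[256, 223], [250, 236], [245, 293], [313, 294], [312, 255], [305, 225]]
0 [[308.0, 222.0], [306.0, 287.0], [306.0, 302.0], [311.0, 331.0], [316.0, 325.0], [318.0, 287.0], [316.0, 233.0], [310.0, 214.0], [252.0, 222.0], [255.0, 287.0], [254.0, 303.0], [251.0, 332.0], [247.0, 325.0], [244.0, 287.0], [246.0, 234.0], [251.0, 214.0]]
0.006 [[308.0, 232.0], [306.0, 295.0], [306.0, 310.0], [310.0, 340.0], [315.0, 335.0], [318.0, 298.0], [315.0, 245.0], [309.0, 225.0], [253.0, 232.0], [255.0, 295.0], [255.0, 310.0], [252.0, 340.0], [247.0, 335.0], [245.0, 299.0], [247.0, 245.0], [252.0, 225.0]]
```

```bash
python3 -m crank '[{"dx":0,"dy":0,"dz":-0.01,"twist":0,"grip":-1},{"dx":0,"dy":0,"dz":-0.018,"twist":0,"grip":-1},{"dx":0,"dy":0,"dz":-0.024,"twist":0,"grip":-1},{"dx":0,"dy":0,"dz":-0.026,"twist":0,"grip":-1},{"dx":0,"dy":0,"dz":-0.026,"twist":0,"grip":-1}]'
python3 -m crank '[{"dx":0,"dy":0,"dz":-0.003,"twist":0,"grip":-1},{"dx":0,"dy":0,"dz":-0.005,"twist":0,"grip":-1},{"dx":0,"dy":0,"dz":-0.006,"twist":0,"grip":-1},{"dx":0,"dy":0,"dz":-0.006,"twist":0,"grip":-1},{"dx":0,"dy":0,"dz":-0.006,"twist":0,"grip":-1}]'
```

```text
t: 20.08
eef_pos: [0.5986, -0.1019, 0.0516]
ee_rot: [3.141, 0.0, -1.354]
force: [-0.5, -0.4, -1.6]
width: 0.0306
gripper_force: 29.8
t: 20.5
eef_pos: [0.5989, -0.1019, 0.0461]
ee_rot: [-3.142, -0.0, -1.354]
force: [-0.0, -0.6, -1.6]
width: 0.0309
gripper_force: 29.8
```

```bash
python3 -m crank '[{"dx":0,"dy":0,"dz":-0.0015,"twist":0,"grip":-1},{"dx":0,"dy":0,"dz":-0.002,"twist":0,"grip":-1},{"dx":0,"dy":0,"dz":-0.002,"twist":0,"grip":-0.2},{"dx":0,"dy":0,"dz":-0.002,"twist":0,"grip":0},{"dx":0,"dy":0,"dz":-0.002,"twist":0,"grip":0.3}]'
python3 -m crank '[{"dx":0,"dy":0,"dz":0,"twist":0,"grip":0.3},{"dx":0,"dy":0,"dz":0.005,"twist":0,"grip":0.3},{"dx":0,"dy":0,"dz":0.03,"twist":0,"grip":0.3},{"dx":0,"dy":0,"dz":0.07,"twist":0,"grip":0.3},{"dx":0,"dy":0,"dz":0.11,"twist":0,"grip":0.3}]'
python3 -m crank '[{"dx":0,"dy":0,"dz":0.03,"twist":0,"grip":0.3},{"dx":0,"dy":0.03,"dz":0.06,"twist":0,"grip":0.3},{"dx":0,"dy":0.065,"dz":0.08,"twist":0,"grip":0.3},{"dx":0,"dy":0.105,"dz":0.08,"twist":0,"grip":0.3},{"dx":0,"dy":0.145,"dz":0.08,"twist":0,"grip":0.3}]'
python3 - <<'E'
from tape import *
s=arm.get_state();cT=wcal(s);im=arm.grab_frame('wrist')[:,:,::-1].copy();cv2.imwrite('pics/raw_w7.png',im);pickle.dump(cT,open('w7.p','wb'))
h=cv2.cvtColor(im,cv2.COLOR_BGR2HSV);m=cv2.inRange(h,(62,90,40),(85,255,255))
n,l,st,ce=cv2.connectedComponentsWithStats(m);i=1+np.argmax(st[1:,4]);print(st[i],ce[i])
c=cv2.findContours(np.uint8(l==i),0,1)[0][0];print(cv2.approxPolyDP(c,2,True)[:,0].tolist())
a=s['ee_rot'][2]+np.pi/2;yh=np.array([-np.sin(a),np.cos(a)]);C=np.array([.5985,-.102])+.005*yh
for z in(.026,.032,.04):
    hh=cv2.convexHull(np.float32(wproj(cT,box2(*C,a,.057,.018,.007,z))));print(z,hh[:,0].round(0).tolist(),cv2.contourArea(hh),cv2.contourArea(cv2.convexHull(c)))
E
```

```text
t: 20.92
eef_pos: [0.5992, -0.1018, 0.0444]
ee_rot: [-3.141, -0.0, -1.354]
force: [0.1, 0.1, 0.6]
width: 0.0434
gripper_force: 0.0
t: 21.33
eef_pos: [0.5979, -0.102, 0.1547]
ee_rot: [3.139, 0.0, -1.354]
force: [1.1, -0.0, 0.6]
width: 0.0568
gripper_force: 0.0
t: 21.75
eef_pos: [0.5994, 0.0445, 0.2369]
ee_rot: [-3.137, 0.001, -1.355]
force: [0.7, -1.0, -1.5]
width: 0.0565
gripper_force: 0.0
[ 296   35   33   51 1370] [311.64379562  57.58540146]
[[299, 35], [296, 51], [296, 85], [302, 78], [325, 78], [328, 68], [327, 40], [322, 36]]
0.026 [[331.0, 68.0], [329.0, 88.0], [325.0, 90.0], [296.0, 89.0], [295.0, 84.0], [295.0, 47.0], [296.0, 39.0], [297.0, 33.0], [328.0, 34.0], [331.0, 48.0]] 1949.6909825993353 1423.5
0.032 [[332.0, 68.0], [329.0, 88.0], [326.0, 90.0], [296.0, 89.0], [296.0, 83.0], [296.0, 46.0], [296.0, 38.0], [297.0, 32.0], [329.0, 33.0], [332.0, 46.0]] 2023.1653780134802 1423.5
0.04 [[334.0, 66.0], [331.0, 87.0], [327.0, 89.0], [296.0, 88.0], [296.0, 82.0], [296.0, 44.0], [296.0, 37.0], [298.0, 30.0], [331.0, 31.0], [334.0, 45.0]] 2127.637084254413 1423.5
```

```bash
python3 -m crank '[{"dx":-0.012,"dy":0.035,"dz":0,"twist":0,"grip":0.2},{"dx":-0.024,"dy":0.073,"dz":0,"twist":0,"grip":0.2},{"dx":-0.036,"dy":0.11,"dz":0,"twist":0,"grip":0.2},{"dx":-0.048,"dy":0.148,"dz":0,"twist":0,"grip":0.2},{"dx":-0.06,"dy":0.185,"dz":0,"twist":0,"grip":0.2}]' 20
python3 -m crank '[{"dx":-0.012,"dy":0.037,"dz":0,"twist":0,"grip":0.2},{"dx":-0.024,"dy":0.075,"dz":0,"twist":0,"grip":0.2},{"dx":-0.036,"dy":0.112,"dz":0,"twist":0,"grip":0.2},{"dx":-0.048,"dy":0.15,"dz":0,"twist":0,"grip":0.2},{"dx":-0.06,"dy":0.185,"dz":0,"twist":0,"grip":0.2}]'
python3 -m crank '[{"dx":-0.002,"dy":0.03,"dz":0,"twist":0,"grip":0.2},{"dx":-0.002,"dy":0.06,"dz":0,"twist":0,"grip":0.2},{"dx":-0.002,"dy":0.09,"dz":0,"twist":0,"grip":0.2},{"dx":-0.002,"dy":0.12,"dz":0,"twist":0,"grip":0.2},{"dx":-0.002,"dy":0.12,"dz":0,"twist":0,"grip":0.2}]'
python3 - <<'E'
from tape import *
s=arm.get_state();cT=wcal(s);im=arm.grab_frame('wrist')[:,:,::-1].copy();cv2.imwrite('pics/raw_w8.png',im);pickle.dump(cT,open('w8.p','wb'));print(s['eef_pos'])
u,v=wproj(cT,np.array([[.477,.4545,.129]]))[0];print(u,v)
h=cv2.cvtColor(im,cv2.COLOR_BGR2HSV);m=cv2.inRange(h,(0,0,150),(180,45,255))
n,l,st,ce=cv2.connectedComponentsWithStats(m)
for i in range(1,n):
    if st[i,4]>40 and np.hypot(*(ce[i]-(u,v)))<60: print(st[i],ce[i])
w=m[int(v)-30:int(v)+40:2,int(u)-40:int(u)+40:2];print('\n'.join(''.join('#' if k else '.' for k in r) for r in w))
E
```

```text
t: 22.22
eef_pos: [0.538, 0.2298, 0.2348]
ee_rot: [-3.141, 0.0, -1.354]
force: [1.4, 0.3, -0.3]
width: 0.0523
gripper_force: 0.0
t: 22.63
eef_pos: [0.4779, 0.4151, 0.2347]
ee_rot: [-3.141, 0.0, -1.353]
force: [0.0, 0.3, 0.1]
width: 0.0526
gripper_force: 0.0
t: 23.05
eef_pos: [0.4762, 0.5375, 0.2328]
ee_rot: [3.141, -0.0, -1.351]
force: [0.2, -1.2, -0.9]
width: 0.0527
gripper_force: 0.0
[0.47617159 0.53747986 0.23281227]
301.83600239768947 115.37927714975365
[288 104  28  24 449] [300.04231626 115.18930958]
........................................
........................................
........................................
........................................
........................................
........................................
........................................
........................................
........................................
........................................
.................######.................
................########................
...............##########...............
..............############..............
..............############..............
..............##############............
..............############.#............
..............############..............
...............##########...............
...............#########................
................#######.................
..................##....................
........................................
........................................
........................................
........................................
........................................
........................................
........................................
........................................
........................................
........................................
........................................
........................................
........................................
```

```bash
python3 -m crank '[{"dx":0.001,"dy":-0.03,"dz":0,"twist":0,"grip":0.2},{"dx":0.002,"dy":-0.06,"dz":0,"twist":0,"grip":0.2},{"dx":0.002,"dy":-0.083,"dz":0,"twist":0,"grip":0.2},{"dx":0.002,"dy":-0.083,"dz":0,"twist":0,"grip":0.2},{"dx":0.002,"dy":-0.083,"dz":-0.03,"twist":0,"grip":0.2}]'
python3 -m crank '[{"dx":0,"dy":0,"dz":-0.03,"twist":0,"grip":0.2},{"dx":0,"dy":0,"dz":-0.06,"twist":0,"grip":0.2},{"dx":0,"dy":0,"dz":-0.09,"twist":0,"grip":0.2},{"dx":0,"dy":0,"dz":-0.106,"twist":0,"grip":0.2},{"dx":0,"dy":0,"dz":-0.106,"twist":0,"grip":0.2}]'
python3 -m crank '[{"dx":0,"dy":0,"dz":0,"twist":0,"grip":0},{"dx":0,"dy":0,"dz":0,"twist":0,"grip":-0.1},{"dx":0,"dy":0,"dz":0,"twist":0,"grip":-0.2},{"dx":0,"dy":0,"dz":0,"twist":0,"grip":-0.3},{"dx":0,"dy":0,"dz":0,"twist":0,"grip":-0.4}]'
python3 -m crank '[{"dx":0,"dy":0,"dz":0,"twist":0,"grip":-0.5},{"dx":0,"dy":0,"dz":0,"twist":0,"grip":-0.6},{"dx":0,"dy":0,"dz":0,"twist":0,"grip":-1},{"dx":0,"dy":0,"dz":0,"twist":0,"grip":-1},{"dx":0,"dy":0,"dz":0,"twist":0,"grip":-1}]'
```

```text
t: 23.52
eef_pos: [0.4816, 0.4507, 0.2113]
ee_rot: [-3.132, 0.007, -1.354]
force: [1.5, 1.2, 1.0]
width: 0.0523
gripper_force: 0.0
t: 23.93
eef_pos: [0.4773, 0.4475, 0.0941]
ee_rot: [3.136, -0.004, -1.355]
force: [-0.4, 0.7, -1.0]
width: 0.0519
gripper_force: 0.0
t: 24.35
eef_pos: [0.4792, 0.4507, 0.0994]
ee_rot: [-3.14, 0.001, -1.354]
force: [0.8, 0.1, 1.0]
width: 0.0295
gripper_force: 0.0
t: 24.77
eef_pos: [0.479, 0.4504, 0.0985]
ee_rot: [-3.141, 0.0, -1.354]
force: [-1.4, -0.0, 4.4]
width: 0.0206
gripper_force: 20.0
```

```bash
python3 -m crank '[{"dx":0,"dy":0,"dz":0.015,"twist":0,"grip":-1},{"dx":0,"dy":0,"dz":0.045,"twist":0,"grip":-1},{"dx":0,"dy":0,"dz":0.08,"twist":0,"grip":-1},{"dx":0,"dy":0,"dz":0.115,"twist":0,"grip":-1},{"dx":0,"dy":0,"dz":0.15,"twist":0,"grip":-1}]'
python3 -m crank '[{"dx":0.003,"dy":-0.01,"dz":0.02,"twist":0,"grip":-1},{"dx":0.008,"dy":-0.035,"dz":0.025,"twist":0,"grip":-1},{"dx":0.016,"dy":-0.07,"dz":0.025,"twist":0,"grip":-1},{"dx":0.024,"dy":-0.105,"dz":0.025,"twist":0,"grip":-1},{"dx":0.032,"dy":-0.14,"dz":0.025,"twist":0,"grip":-1}]'
python3 -m crank '[{"dx":0.008,"dy":-0.035,"dz":0,"twist":0,"grip":-1},{"dx":0.016,"dy":-0.07,"dz":0,"twist":0,"grip":-1},{"dx":0.024,"dy":-0.105,"dz":0,"twist":0,"grip":-1},{"dx":0.032,"dy":-0.14,"dz":0,"twist":0,"grip":-1},{"dx":0.04,"dy":-0.175,"dz":0,"twist":0,"grip":-1}]'
python3 -m crank '[{"dx":0.007,"dy":-0.035,"dz":0,"twist":0,"grip":-1},{"dx":0.014,"dy":-0.07,"dz":0,"twist":0,"grip":-1},{"dx":0.021,"dy":-0.105,"dz":0,"twist":0,"grip":-1},{"dx":0.025,"dy":-0.13,"dz":0,"twist":0,"grip":-1},{"dx":0.027,"dy":-0.151,"dz":0,"twist":0,"grip":-1}]'
python3 -m crank '[{"dx":0,"dy":0,"dz":-0.03,"twist":0,"grip":-1},{"dx":0,"dy":0,"dz":-0.06,"twist":0,"grip":-1},{"dx":0,"dy":0,"dz":-0.09,"twist":0,"grip":-1},{"dx":0,"dy":0,"dz":-0.11,"twist":0,"grip":-1},{"dx":0,"dy":0,"dz":-0.12,"twist":0,"grip":-1}]'
python3 -m crank '[{"dx":0,"dy":0,"dz":0,"twist":0,"grip":-1},{"dx":0,"dy":0,"dz":0,"twist":0,"grip":-1},{"dx":0,"dy":0,"dz":0,"twist":0,"grip":-1},{"dx":0,"dy":0,"dz":0,"twist":0,"grip":-1},{"dx":0,"dy":0,"dz":0,"twist":0,"grip":-1}]'
python3 - <<'E'
from tape import *
s=arm.get_state();e=s['eef_pos'];print(e,s['width'])
im=arm.grab_frame('scene')[:,:,::-1].copy();cv2.imwrite('pics/raw_s8.png',im)
u,v=proj('scene',(e[0],e[1],e[2]-.0985));U,V=proj('scene',(*e[:2],e[2]-.03));print('foot',u,v,'shoulder',U,V,'hole',proj('scene',(.5773,-.0125,.036)))
g=cv2.cvtColor(im,cv2.COLOR_BGR2GRAY);print('origin',int(u)-14,int(v)-32)
print('\n'.join(' '.join('%3d'%k for k in r) for r in g[int(v)-32:int(v)+22:2,int(u)-14:int(u)+16]))
E
```

```text
t: 25.18
eef_pos: [0.4786, 0.4497, 0.249]
ee_rot: [3.141, -0.001, -1.354]
force: [0.5, 1.4, -1.0]
width: 0.0209
gripper_force: 20.0
t: 25.6
eef_pos: [0.5106, 0.3088, 0.2726]
ee_rot: [3.141, -0.0, -1.353]
force: [0.7, -0.6, -1.8]
width: 0.0208
gripper_force: 20.0
t: 26.02
eef_pos: [0.5507, 0.1334, 0.2727]
ee_rot: [3.141, 0.0, -1.354]
force: [1.5, 0.4, -0.7]
width: 0.0204
gripper_force: 20.0
t: 26.43
eef_pos: [0.5778, -0.0181, 0.2724]
ee_rot: [3.141, 0.0, -1.355]
force: [0.3, -0.3, -1.3]
width: 0.0207
gripper_force: 20.0
t: 26.85
eef_pos: [0.5758, -0.0164, 0.1495]
ee_rot: [3.136, 0.0, -1.355]
force: [-0.7, 0.8, -2.0]
width: 0.0205
gripper_force: 20.0
t: 27.27
eef_pos: [0.5786, -0.0156, 0.1544]
ee_rot: [-3.139, 0.0, -1.354]
force: [0.0, -0.4, 0.4]
width: 0.0205
gripper_force: 20.0
[ 0.57860279 -0.01560182  0.1544454 ] 0.020474333509433982
foot 353.9382923067007 247.46583748289706 shoulder 357.6405377341092 227.91824432640686 hole (np.float64(351.67175091201204), np.float64(252.4507918548954))
origin 339 215
136 146 151 149 143 141 142 138 145 143 145 143 143 141 143 140 144 141 131 125 
[... 2459 characters left out ...]
 159 162 167 171 170 169 168 169 162 154 142 125  99  91  98 123 162 196 211 210 215 209 210 207 205
173 195 219 223 222 224 223 226 229 225 216 193 182 170 158 159 155 146 158 185 196 206 206 206 205 208 206 206 206 190
213 216 223 228 232 233 233 233 233 232 224 221 218 221 218 214 210 204 205 204 207 206 206 204 207 207 205 195 170 138
227 225 221 217 212 216 222 227 230 227 220 215 217 218 221 219 218 218 216 214 210 206 205 204 204 204 182 142 125 129
229 230 229 228 227 225 219 219 211 208 206 205 214 217 218 217 217 218 219 217 219 220 217 217 198 170 134 123 119 119
223 199 206 230 230 230 227 229 229 220 202 189 184 189 196 206 212 217 217 217 217 219 212 199 173 132 120 120 118 101
```

```bash
python3 -m crank '[{"dx":-0.001,"dy":-0.001,"dz":-0.01,"twist":0,"grip":-1},{"dx":-0.001,"dy":-0.001,"dz":-0.02,"twist":0,"grip":-1},{"dx":-0.001,"dy":-0.001,"dz":-0.027,"twist":0,"grip":-1},{"dx":-0.001,"dy":-0.001,"dz":-0.032,"twist":0,"grip":-1},{"dx":-0.001,"dy":-0.001,"dz":-0.034,"twist":0,"grip":-1}]'
python3 -m crank '[{"dx":0,"dy":0,"dz":-0.002,"twist":0,"grip":-1},{"dx":0,"dy":0,"dz":-0.004,"twist":0,"grip":-1},{"dx":0,"dy":0,"dz":-0.005,"twist":0,"grip":-1},{"dx":0,"dy":0,"dz":-0.005,"twist":0,"grip":-1},{"dx":0,"dy":0,"dz":-0.005,"twist":0,"grip":-1}]'
```

```text
t: 27.73
eef_pos: [0.5761, -0.017, 0.1174]
ee_rot: [3.139, -0.0, -1.354]
force: [0.1, -0.6, -0.8]
width: 0.0206
gripper_force: 20.0
t: 28.15
eef_pos: [0.577, -0.0168, 0.1143]
ee_rot: [-3.141, 0.0, -1.354]
force: [0.2, -0.3, -1.4]
width: 0.0209
gripper_force: 20.0
```

```bash
python3 -m crank '[{"dx":0,"dy":0,"dz":-0.001,"twist":0,"grip":-1},{"dx":0,"dy":0,"dz":-0.0015,"twist":0,"grip":-1},{"dx":0,"dy":0,"dz":-0.0015,"twist":0,"grip":-0.4},{"dx":0,"dy":0,"dz":-0.0015,"twist":0,"grip":-0.2},{"dx":0,"dy":0,"dz":-0.0015,"twist":0,"grip":0.2}]'
python3 -m crank '[{"dx":0,"dy":0,"dz":-0.0015,"twist":0,"grip":0.2},{"dx":0,"dy":0,"dz":-0.0015,"twist":0,"grip":0.2},{"dx":0,"dy":0,"dz":0.02,"twist":0,"grip":0.2},{"dx":0,"dy":0,"dz":0.06,"twist":0,"grip":0.2},{"dx":0,"dy":0,"dz":0.1,"twist":0,"grip":0.2}]'
python3 -m crank '[{"dx":0,"dy":0.03,"dz":0.02,"twist":0,"grip":0.2},{"dx":-0.01,"dy":0.06,"dz":0.03,"twist":0,"grip":0.2},{"dx":-0.02,"dy":0.09,"dz":0.03,"twist":0,"grip":0.2},{"dx":-0.03,"dy":0.12,"dz":0.03,"twist":0,"grip":0.2},{"dx":-0.03,"dy":0.13,"dz":0.03,"twist":0,"grip":0.2}]'
python3 - <<'E'
from tape import *
s=arm.get_state();cT=wcal(s);im=arm.grab_frame('wrist')[:,:,::-1].copy();cv2.imwrite('pics/raw_w9.png',im)
print(s['t'],s['eef_pos'],s['width'])
h=cv2.cvtColor(im,cv2.COLOR_BGR2HSV)
# expected tops if upright & home
for n,p in dict(spray_top=(.577,-.0125,.143),oil_top=(.6165,-.193,.18)).items():
    u,v=wproj(cT,np.array([p]))[0];print(n,u,v)
    m=cv2.inRange(h,(0,0,150),(180,45,255));k,l,st,ce=cv2.connectedComponentsWithStats(m)
    for i in range(1,k):
        if st[i,4]>40 and np.hypot(*(ce[i]-(u,v)))<40: print(st[i],ce[i],wpt(cT,*ce[i],p[2]))
sc=arm.grab_frame('scene')[:,:,::-1].copy();cv2.imwrite('pics/raw_s9.png',sc)
a=cv2.imread('pics/raw_s1.png').astype(int);d=abs(sc.astype(int)-a).max(2)
for n,p in dict(glue=(.523,.228),tin=(.647,.273),purple=(.401,.148),blue=(.469,.149)).items():
    u,v=proj('scene',(*p,.07));print(n,np.median(d[int(v)-12:int(v)+13,int(u)-5:int(u)+6]))
for q in [(.577,-.0125,z) for z in(.036,.09,.143)]: print(proj('scene',q))
E
```

```text
t: 28.57
eef_pos: [0.577, -0.0168, 0.1128]
ee_rot: [-3.141, -0.0, -1.354]
force: [-0.2, -0.2, 0.2]
width: 0.0342
gripper_force: 0.0
t: 28.98
eef_pos: [0.5757, -0.0172, 0.2125]
ee_rot: [3.138, -0.0, -1.354]
force: [2.4, -0.7, -0.7]
width: 0.0525
gripper_force: 0.0
t: 29.4
eef_pos: [0.5456, 0.116, 0.2432]
ee_rot: [-3.141, 0.001, -1.352]
force: [0.0, -0.1, -0.5]
width: 0.0527
gripper_force: 0.0
29.4 [0.5456439  0.11598239 0.24315841] 0.05270911311843499
spray_top 276.65204835671295 51.48315103196367
[267  44  27  25 384] [277.80208333  54.70833333] [ 0.57555773 -0.01010549]
oil_top 277.13610010161796 -151.86439545283005
glue 4.0
tin 3.0
purple 4.0
blue 4.0
(np.float64(351.59499399407804), np.float64(252.5053430597999))
(np.float64(354.38230345961773), np.float64(237.563789038518))
(np.float64(357.2892967917195), np.float64(221.98066185149221))
```

```bash
python3 -c "
from station import arm
print(arm.job_done())"
```

```text
the job is handed in; nothing more can be done
None
```

The block plane, oil bottle, tape measure and pump spray are each set in their inserts, and I handed the job in at about 29 s. The tin, the glue bottle and the purple and blue bottles show no change in the last scene picture. I saw the plane and oil bottle seated in pictures; the tape and spray I checked only by measurement, because my picture views were used up. I placed the tape after the oil bottle, so the gripper would not hit the bottle.

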